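# Square up bridge blanks and show the short one to the inspection camera

### The job

Compare the three rosewood bridge blanks for length: slide each one up the stop board until its far end is tight against the fence and it lies square to it, all three flush in one row. Then pick out the short one and finish holding it still in the air before the inspection camera, in line with the camera's tilted axis, broad face up, one end centred on the lens and square to it, 10 cm from the glass. Leave the other two in their row, do not touch the camera, and leave everything else on the bench where it is.

Things in the scene. Friction and masses are not known exactly. Their poses are not given: they have to be found in the camera images.
- stop_board: fixed plywood board on the bench, 280 (x) x 340 (y) x 12 thick, with a hardwood fence 30 wide along its far (+x) edge, standing 28 above the board's top (40 above the bench). Origin at bench height under the board's centre; x points to the fence, z up. The fence's face that the blanks are pushed against is the plane x = +110 and runs along y; the board's top is at z = 12
- blank_a: plain dark rosewood block lying flat on the stop board, 105 (x, long) x 30 (y) x 16 (z), about 45 g, one of two full-length blanks; slides freely. Origin under its centre; x along its length, roughly towards the fence
- blank_b: the other full-length blank, the same as blank_a
- blank_short: the short blank: the same wood and section, 85 (x, long) x 30 (y) x 16 (z), about 37 g. Origin under its centre; x along its length
- blank_short_end1 (a point): centre of the short blank's +x end face (8 above its underside), axes as the blank's
- blank_short_end2 (a point): centre of its -x end face, axes as the blank's; either end may be shown to the camera
- camera_stand: the inspection camera's fixed stand: base plate 130 x 150 x 14, steel post 18 across and 325 tall, two steel arms that carry the camera head at 280 above the bench. Origin at bench height right below the head's tilt axis; the camera looks towards the stand's -x side; z up
- camera_head (a joint): downward tilt of the camera head about a horizontal axis 280 above the bench, rad, 0 = looks level; held by friction. The head is a black cylinder 42 across with a white ring light 46 across round its lens, which is 62.5 from the tilt axis
- lens (a point): centre of the front glass of the camera. Its x axis points along the optical axis backwards, into the camera (the camera looks along -x); y is horizontal and square to it; z is up, tilted with the camera head
- focus (a point): the point in the air 100 in front of the lens on the optical axis where the shown end's centre must be; same axes as lens. The blank's length must lie along this x axis (the blank lies beyond the point, away from the lens), its width along this y axis and its broad faces across this z axis
- finger_plane: small brass finger plane, 58 x 24 x 28, standing on the near part of the stop board; origin under its centre. Not part of the job: leave it where it is
- pencil: flat carpenter's pencil stub, 95 x 14 x 8, lying on the near part of the stop board; origin under its centre. Not part of the job: leave it where it is
- glue_bottle: white glue bottle, 54 across, 150 tall; origin under its centre. Not part of the job: leave it where it is
- jar: closed glass jar, 72 across, 96 tall; origin under its centre. Not part of the job: leave it where it is
- chisel: bench chisel lying flat, 255 long, 25 thick; origin at the bench under the ferrule, x towards the cutting edge. Not part of the job: leave it where it is
- ebony_block: upright square block of near-black ebony, 62 x 62 x 125; origin under its centre. Not part of the job: leave it where it is
- try_square: try square lying flat: dark stock 18 x 115 x 30 along its y, steel blade 150 along its x; origin under the stock. Not part of the job: leave it where it is
Not all that is in view belongs to the job. Leave any red look-alike of the blank_a alone.

How it is judged:
By the outcome, as a careful person would: the job done as asked, in the order asked, and still so for the second after the job is handed in, while the arm keeps its last pose, push and grip.
It also fails if it takes over 53 s, if anything falls off the work surface, if the arm or the gripper's body presses on something with over 40 N, if the wrist force passes 120 N, or if a joint passes its speed limit or range.

### The arm

A 6-joint arm with a two-finger parallel gripper is mounted at the origin on the work surface. World frame = base frame: x ahead of the robot, y to its left, z up, the work surface at z = 0. Lengths are in m, angles in rad, forces in N, time in s.
With the tool pointing down it reaches from about 0.25 to 0.725 m from the base axis. Payload 4 kg.
Tool frame: the origin (TCP) lies midway between the tips of the shut fingers; the grasp point (between the pads) lies 19 mm behind it (bot.grip_depth is the distance from the TCP to the grasp point, in m); z points along the fingers, y is the line along which they close (so a half turn about z gives the same grasp; the last joint's range is limited). The gripper opens to 85 mm and grips with 20 to 120 N. Pads are 22 mm wide; open, the fingers measure 114 mm over their backs; the gripper's body (76 mm by 85 mm) begins 54 mm behind the grasp point. The pads swing forward as they close: fully open they stand 13 mm farther back than shut.
Start: joints at [1.331, 0.241, 0.005, 1.335, 0, 1.571], TCP at [0.119, 0.486, 0.231] pointing down, gripper open.
Joint ranges: [-2.72, 2.72], [-1.05, 1.87], [-1.09, 1.28], [-1.99, 2.15], [-1.42, 1.44], [-3.14, 3.14]. Speed limits (rad/s): [2.79, 2.79, 3.14, 3.14, 3.14, 3.14].

### API

Orientations are given as a unit quaternion [x, y, z, w].
In Python, from workcell import bot gives the robot as it stands.
- The arm moves only by the shell command python3 -m creep 'ROWS'. ROWS is JSON, one flat list of numbers, 5 for each row, row after row: the shift along the world's x, y, z in m, then the turn about the world's z in rad, then the finger opening in m, from 0 to 0.0854. In form: [x, y, z, twist, claw, x, y, z, twist, claw, ...]. A call has 1 to 10 rows; each row is the pose to reach, as a shift and turn from the pose commanded when the call began; what a row does not reach only later rows make up. A row lasts 1/12 s, in which the tool goes at most 41.7 mm and 7.16 degrees, less where a joint would pass 70% of its speed; a pose out of reach is approached as far as the arm can. A call with a gripper value outside its range is refused whole. The fingers move at their own pace and stop on an object; the grip force is fixed at half the most. Time passes only in rows, so rows that repeat a pose let the fingers close. It gives the time, the measured TCP pose, the force, the opening and the grip force at its end, in the units of the state.
- bot.get_obs(): the state, without advancing time (a new reading comes with each control period).
- bot.camera(name): name is "scene" or "top" or "wrist"; returns a dict with "pixels" (420x560x3 uint8, red, green, blue), "camera_matrix" (3x3 intrinsics, pixels), "dist_coeffs" ([k1, k2, p1, p2, k3] as OpenCV has them; the pictures are not rectified), "extrinsics" (4x4, takes a point from world to camera coordinates); the wrist camera has in their place "T_tool_cam" (4x4, takes a point from camera to tool coordinates, whose origin is the TCP and whose axes are the flange's). Camera axes: x right, y down, z forward; pixel columns grow to the right and rows downward; lengths in m; the calibration is good to about 2 mm. A picture is of the moment at which its call begins: read the wrist's pose just before it. There is no depth.
- bot.job_done(): hands the job in; it is judged then, once.
Trained networks look in the newest picture that a camera, given by its name, has taken for a name from the list of things; names that differ only in an ending like _2 or _b are one class to them, and where a whole thing is asked for, a point or a joint stands for the part that bears it (a point fixed in the world has none). Each returns a list of dicts, best first, with "score" (0 to 1); they miss things now and then, are a little off and sometimes report something else, mostly with a low value. They report only what shows in the picture. A call takes as long as a camera call. They do not tell look-alikes from the thing itself.
- bot.look_for(camera, thing): "centre" ([column, row] as shares, 0 to 1, of the picture: columns of its width, rows of its height, amid what is visible of it).
- bot.place_of(camera, thing): "centre" ([column, row] as shares, 0 to 1, of the picture: columns of its width, rows of its height: a listed point, or the origin of a listed thing).
The state is a dict: "clock": time; "joint_pos": joint angles; "joint_vel": joint speeds; "tau": joint torques, N m; "eef_pos": TCP position; "tool_rot": TCP orientation; "ft_force": force on the tool from outside, world axes, zero at the start; "ft_torque": the same for the moment, N m; "grip_width": finger opening in m; "grasp_force": force on a finger pad.
Only numpy, scipy, OpenCV 4.12 (cv2) and the standard library are available. Lean on these libraries where they do the work, as an engineer would, in place of code of your own. Each camera call takes 0.05 s, during which the arm holds its last target. There are 200 camera calls.

## Working session

There is one attempt and no reset: what is moved stays moved. The work goes in short steps, Python scripts to look and compute and a shell command to move; the robot and the scene stay as the last step left them, time stands still between calls to the robot, and variables do not carry over. Pictures are saved under pics/ and viewed, at most 10 in all, crops included, and the job is handed in when it is done.

```bash
mkdir -p pics
cat > h.py <<'E'
import numpy as np, cv2, json
from workcell import bot
def snap(n,save=None):
    c=bot.camera(n)
    if save: cv2.imwrite('pics/'+save,c['pixels'][:,:,::-1])
    return c
E
python3 - <<'E'
from h import *
print(bot.get_obs())
for n in ['scene','top']:
    c=snap(n,n+'0.png'); print(n,c['camera_matrix'].tolist(),c['dist_coeffs'],np.round(c['extrinsics'],4).tolist())
    for t in ['stop_board','blank_a','blank_short','camera_stand','camera_head','lens','focus','finger_plane','pencil','glue_bottle','jar','chisel','ebony_block','try_square','blank_short_end1','blank_short_end2']:
        print(t,[(round(float(d['score']),2),np.round(np.array(d['centre'])*[560,420],1).tolist()) for d in bot.place_of(n,t)][:6])
E
```

```text
{'clock': 0.0, 'joint_pos': array([ 1.33105321e+00,  2.41406492e-01,  3.73735241e-03,  1.33518957e+00,
       -8.45991854e-06,  1.57080201e+00]), 'joint_vel': array([-6.54573157e-04,  5.28156796e-04,  3.16141589e-04,  3.19383596e-05,
       -4.41289881e-04,  6.93896787e-04]), 'tau': array([-2.13623171e-04, -3.72316396e+01,  2.52409154e+01,  1.69322337e-02,
        1.96017623e-05,  4.86629872e-06]), 'eef_pos': array([0.11858141, 0.48509495, 0.2304212 ]), 'tool_rot': array([ 1.19587440e-01,  9.92823137e-01, -1.02429647e-03, -1.19112035e-04]), 'ft_force': array([ 0.61237651,  0.52186715, -0.04171192]), 'ft_torque': array([-0.00530586, -0.00258041,  0.01172176]), 'grasp_force': 0.0, 'grip_width': 0.08530210673804146}
scene [[392.2624874484219, 0.0, 273.7331676005894], [0.0, 392.2624874484219, 215.4707631150722], [0.0, 0.0, 1.0]] [0.03393526 0.         0.         0.         0.        ] [[0.7563, 0.654, -0.017, -0.3901], [0.4174, -0.5024, -0.7572, -0.1079], [-0.5038, 0.5655, -0.653, 1.6718], [0.0, 0.0, 0.0, 1.0]]
stop_board [(0.76, [246.3, 269.3])]
blank_a [(0.86, [253.8, 267.3]), (0.83, [266.4, 252.9]), (0.59, [278.7, 217.9]), (0.57, [271.2, 334.6]), (0.43, [362.3, 243.6]), (0.15, [145.2, 304.4])]
blank_short [(0.76, [231.9, 281.1])]
camera_stand [(0.56, [361.7, 209.1])]Traceback (most recent call last):
  File "<stdin>", line 6, in <module>
ValueError: it knows: blank, blank_short, blank_short_end, camera_stand, chisel, ebony_block, finger_plane, focus, glue_bottle, jar, lens, pencil, stop_board, try_square
```

```bash
python3 -c "
import cv2,numpy as np
a=cv2.imread('pics/top0.png');cv2.imwrite('pics/top0b.png',cv2.resize(a,(800,600),interpolation=cv2.INTER_CUBIC))"
```

```text
[ WARN:0@0.012] global loadsave.cpp:275 findDecoder imread_('pics/top0.png'): can't open/read file: check file path/integrity
Traceback (most recent call last):
cv2.error: OpenCV(4.12.0) /io/opencv/modules/imgproc/src/resize.cpp:4208: error: (-215:Assertion failed) !ssize.empty() in function 'resize'
```

View pics/scene0.png

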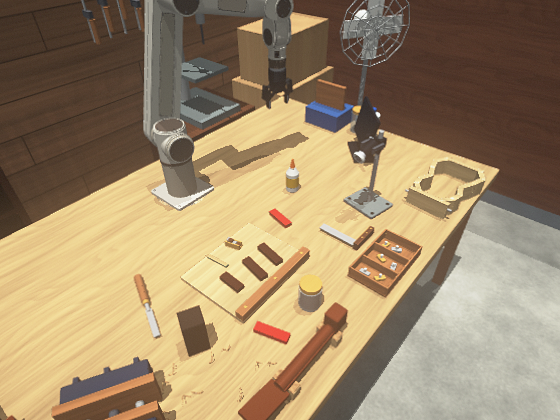

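The scene view shows three dark blanks on the board at (232,281), (254,267) and (269,254). There are red look-alikes at (280,217) and (271,332), and the camera head is near (365,150).

```bash
cat >> h.py <<'E'
def ray(c,px):
    K=c['camera_matrix'];n=cv2.undistortPoints(np.array([[px]],float),K,c['dist_coeffs'])[0,0]
    E=np.array(c['extrinsics']) if 'extrinsics' in c else np.linalg.inv(c['T_world_cam'])
    R=E[:3,:3];o=-R.T@E[:3,3];return o,R.T@np.r_[n,1]
def onz(c,px,z):
    o,d=ray(c,px);return o+d*(z-o[2])/d[2]
def tri(rs):
    A=np.zeros((3,3));b=np.zeros(3)
    for o,d in rs:
        d=d/np.linalg.norm(d);P=np.eye(3)-np.outer(d,d);A+=P;b+=P@o
    p=np.linalg.solve(A,b)
    return p,[float(np.linalg.norm((np.eye(3)-np.outer(d,d)/(d@d))@(p-o))) for o,d in rs]
def proj(c,P):
    E=np.array(c['extrinsics']) if 'extrinsics' in c else np.linalg.inv(c['T_world_cam'])
    return cv2.projectPoints(np.atleast_2d(P).astype(float),cv2.Rodrigues(E[:3,:3])[0],E[:3,3],c['camera_matrix'],c['dist_coeffs'])[0][:,0]
E
python3 - <<'E'
from h import *
cs={}
D={}
for n in ['scene','top']:
    c=cs[n]=snap(n,n+'1.png')
    for t in ['stop_board','blank','blank_short','blank_short_end','camera_stand','lens','focus','finger_plane','pencil','glue_bottle','jar','chisel','ebony_block','try_square']:
        try: r=bot.place_of(n,t)
        except Exception as e: print(t,e); continue
        D[n,t]=[(round(float(d['score']),2),np.round(np.array(d['centre'])*[560,420],1).tolist()) for d in r][:6]
        z=.012 if t in('blank','blank_short','finger_plane','pencil') else 0
        print(n,t,[(s,p,np.round(onz(c,p,z)[:2],4).tolist()) for s,p in D[n,t]])
c=cs['top'];print(np.round(c['extrinsics'],3).tolist(),c['camera_matrix'][0].tolist())
for t in ['lens','focus','blank_short','blank_short_end']:
    for a in D['scene',t][:2]:
        for b in D['top',t][:2]: print(t,a,b,tri([ray(cs['scene'],a[1]),ray(c,b[1])]))
cv2.imwrite('pics/top1b.png',cv2.resize(c['pixels'][:,:,::-1],(800,600),interpolation=cv2.INTER_CUBIC))
E
```

```text
scene stop_board [(0.82, [245.0, 268.0], [0.5118, -0.1444]), (0.43, [356.5, 156.9], [0.4318, 0.6911])]
scene blank [(0.83, [252.5, 267.0], [0.5361, -0.1322]), (0.66, [268.1, 255.4], [0.541, -0.0586]), (0.66, [279.9, 218.4], [0.447, 0.1161]), (0.65, [273.5, 337.5], [0.7638, -0.2875])]
scene blank_short [(0.82, [233.0, 284.3], [0.5386, -0.2265]), (0.31, [271.5, 254.8], [0.5481, -0.0489])]
scene blank_short_end [(0.79, [236.9, 290.8], [0.5593, -0.2308]), (0.75, [220.3, 274.6], [0.4688, -0.2185])]
scene camera_stand [(0.77, [358.3, 208.3], [0.6382, 0.3721])]
scene lens [(0.57, [358.3, 158.0], [0.4433, 0.6882])]
scene focus []
scene finger_plane [(0.66, [232.2, 245.4], [0.4105, -0.1041])]
scene pencil [(0.49, [219.8, 255.8], [0.4137, -0.1674])]
scene glue_bottle [(0.79, [290.2, 191.6], [0.361, 0.285])]
scene jar [(0.58, [311.3, 301.7], [0.7668, -0.1116]), (0.17, [230.8, 283.1], [0.5217, -0.2213])]
scene chisel [(0.65, [144.5, 304.2], [0.3754, -0.4524])]
scene ebony_block [(0.74, [195.7, 344.6], [0.6048, -0.4411])]
scene try_square [(0.63, [363.0, 245.5], [0.761, 0.204]), (0.45, [235.6, 29
[... 1704 characters left out ...]
-0.16868509,  0.12242815]), [0.06542054189611618, 0.06542054189611599])
blank_short_end (0.79, [236.9, 290.8]) (0.77, [346.2, 215.0]) (array([ 0.5699491 , -0.23274262,  0.01140927]), [0.005296311822604676, 0.005296311822604847])
blank_short_end (0.79, [236.9, 290.8]) (0.53, [348.7, 243.5]) (array([ 0.5112498 , -0.22310245, -0.04854435]), [0.024717392913711618, 0.024717392913711504])
blank_short_end (0.75, [220.3, 274.6]) (0.77, [346.2, 215.0]) (array([ 0.54587133, -0.24014581,  0.08269447]), [0.028351509525106698, 0.028351509525106493])
blank_short_end (0.75, [220.3, 274.6]) (0.53, [348.7, 243.5]) (array([ 0.48763238, -0.23074794,  0.02521532]), [0.001329793182959625, 0.0013297931829593893])
```

View pics/top1b.png

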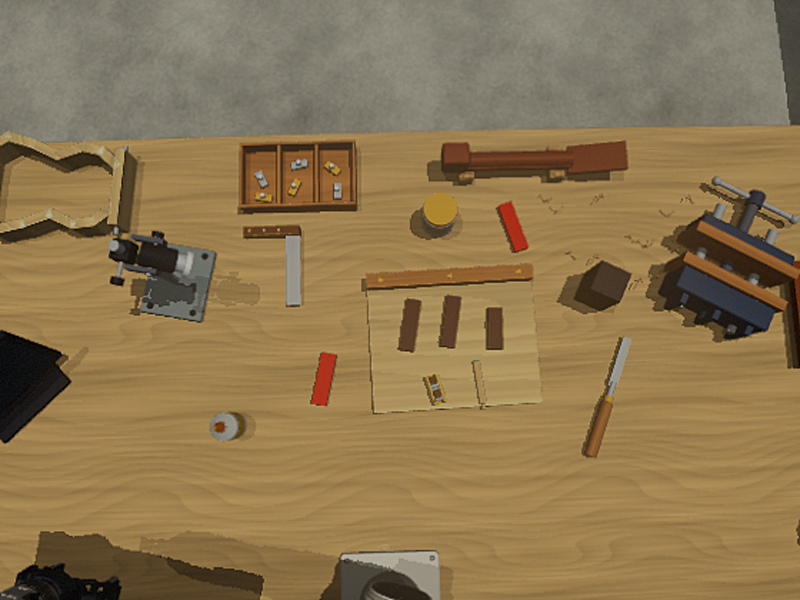

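The top view (800×600) shows the board with three dark blanks. The two long ones are at (410,325) and (450,320), and the visibly shorter one is at (495,328). The red look-alikes at (323,378) and (512,226) are excluded by colour. I'll move the wrist camera over the board for precise poses.

```bash
python3 -m creep '[0.02,-0.03,0.04,0.12,0.085, 0.04,-0.06,0.07,0.24,0.085, 0.06,-0.1,0.07,0.24,0.085, 0.08,-0.135,0.07,0.24,0.085, 0.1,-0.17,0.07,0.24,0.085, 0.12,-0.205,0.07,0.24,0.085, 0.14,-0.24,0.07,0.24,0.085, 0.16,-0.275,0.07,0.24,0.085, 0.18,-0.31,0.07,0.24,0.085, 0.2,-0.345,0.07,0.24,0.085]'
python3 -m creep '[0.02,-0.035,0,0,0.085, 0.04,-0.07,0,0,0.085, 0.06,-0.105,0,0,0.085, 0.08,-0.14,0,0,0.085, 0.1,-0.175,0,0,0.085, 0.12,-0.21,0,0,0.085, 0.14,-0.245,0,0,0.085, 0.16,-0.28,0,0,0.085, 0.16,-0.28,0,0,0.085, 0.16,-0.28,0,0,0.085]'
cat >> h.py <<'E'
from scipy.spatial.transform import Rotation as Ro
def wsnap(save=None):
    o=bot.get_obs(); c=snap('wrist',save)
    T=np.eye(4);T[:3,:3]=Ro.from_quat(o['tool_rot']).as_matrix();T[:3,3]=o['eef_pos']
    c['T_world_cam']=T@np.array(c['T_tool_cam']);c['obs']=o
    return c
E
python3 - <<'E'
from h import *
c=wsnap('w1.png');o=c['obs'];print(o['clock'],o['eef_pos'],o['tool_rot'],o['joint_pos'],c['dist_coeffs'],np.round(c['T_tool_cam'],3).tolist(),c['camera_matrix'][0])
for t in ['stop_board','blank','blank_short','blank_short_end','finger_plane','pencil']:
    z=dict(stop_board=0,blank_short_end=.02).get(t,.012)
    print(t,[(round(float(d['score']),2),np.round(np.array(d['centre'])*[560,420],1).tolist(),np.round(onz(c,np.array(d['centre'])*[560,420],z)[:2],4).tolist()) for d in bot.place_of('wrist',t)][:5])
np.savez('w1.npz',**{k:v for k,v in c.items() if k!='obs'})
E
```

```text
clock: 2.58
eef_pos: [0.3155, 0.1452, 0.3017]
tool_rot: [-0.0, 1.0, 0.0, 0.001]
ft_force: [0.6, 0.8, 0.2]
grip_width: 0.085
grasp_force: 0.0
clock: 3.42
eef_pos: [0.4754, -0.1346, 0.3002]
tool_rot: [0.002, 1.0, 0.0, -0.001]
ft_force: [0.3, 0.6, -0.5]
grip_width: 0.0849
grasp_force: 0.0
3.4167 [ 0.47541801 -0.13460968  0.30019202] [ 1.73079350e-03  9.99997989e-01  3.69494512e-04 -9.43609313e-04] [-2.76040635e-01  2.12107256e-01  1.46049411e-01  1.50675532e+00
  2.00145109e-04 -2.72579246e-01] [-0.07160932  0.          0.          0.          0.        ] [[0.0, -0.96, -0.279, 0.071], [1.0, 0.0, 0.001, -0.001], [-0.0, -0.279, 0.96, -0.14], [0.0, 0.0, 0.0, 1.0]] [316.03134058   0.         276.78219679]
stop_board [(0.66, [270.6, 191.4], [0.5083, -0.1439])]
blank [(0.97, [194.5, 327.1], [0.7293, -0.2685]), (0.72, [331.5, 214.9], [0.5401, -0.0571]), (0.62, [273.4, 219.4], [0.5465, -0.14])]
blank_short [(0.74, [215.0, 207.3], [0.5282, -0.2226]), (0.53, [50.5, 99.9], [0.377, -0.4392])]
blank_short_end [(0.88, [214.0, 237.7], [0.5712, -0.2251]), (0.87, [211.4, 178.2], [0.4849, -0.2235])]
finger_plane [(0.64, [299.1, 118.7], [0.4074, -0.1054])]
pencil [(0.63, [236.8, 129.2], [0.4206, -0.1877]), (0.21, [487.0, 322.8], [0.7299, 0.2142])]
```

View pics/w1.png

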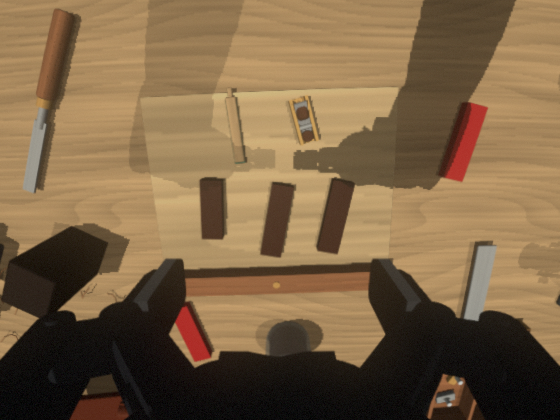

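The wrist view shows the short blank at (212,208), the full-length ones at (277,219) and (336,216), and the fence top edge along row ~275. The red pieces are at (463,142) and (192,332). I'll fit the box models.

```bash
cat >> h.py <<'E'
from scipy.optimize import minimize
def boxpts(x,y,yaw,L,W=.030,H=.016,z0=.012):
    g=np.array([[a*L/2,b*W/2,h] for a in(-1,1) for b in(-1,1) for h in(0,H)])
    ca,sa=np.cos(yaw),np.sin(yaw)
    return np.c_[x+ca*g[:,0]-sa*g[:,1],y+sa*g[:,0]+ca*g[:,1],z0+g[:,2]]
def hullmask(c,P,roi,S=4):
    q=(proj(c,P)-[roi[0],roi[1]]+.5)*S
    m=np.zeros(((roi[3]-roi[1])*S,(roi[2]-roi[0])*S),np.uint8)
    cv2.fillConvexPoly(m,cv2.convexHull(np.round(q*16).astype(np.int32)),255,shift=4)
    return cv2.resize(m,None,fx=1/S,fy=1/S,interpolation=cv2.INTER_AREA)/255.
def fitbox(c,x,y,yaw,L,thr=75,pad=14,z0=.012):
    q=proj(c,boxpts(x,y,yaw,L,z0=z0));roi=np.r_[np.floor(q.min(0))-pad,np.ceil(q.max(0))+pad].astype(int)
    im=c['pixels'][roi[1]:roi[3],roi[0]:roi[2]].astype(float)
    d=(im[...,0]<thr)&(im.max(2)<thr+5)
    n,l,st,ce=cv2.connectedComponentsWithStats(d.astype(np.uint8))
    k=l[tuple(np.round(q.mean(0)-roi[:2]).astype(int)[::-1])]
    m=(l==k).astype(float)
    f=lambda p:np.abs(hullmask(c,boxpts(p[0]/100,p[1]/100,p[2]/10,L,z0=z0),roi)-m).sum()
    r=minimize(f,[x*100,y*100,yaw*10],method='Nelder-Mead',options=dict(initial_simplex=np.array([[x*100,y*100,yaw*10]]+[[x*100+a,y*100+b,yaw*10+e] for a,b,e in((.8,0,0),(0,.8,0),(0,0,1))]),xatol=.003,fatol=.01))
    return np.round([r.x[0]/100,r.x[1]/100,r.x[2]/10],4),round(r.fun,1),int(m.sum()),float(im[m>0].mean())
E
python3 - <<'E'
from h import *
c=dict(np.load('w1.npz'))
for n,x,y,yaw,L in[('s',.528,-.223,0,.085),('mid',.5465,-.14,-.1,.105),('left',.54,-.057,-.2,.105)]:
    for LL in(.085,.105): print(n,LL,fitbox(c,x,y,yaw,LL))
    ct=snap('top'); print('  top',fitbox(ct,x,y,yaw,L))
im=c['pixels'].astype(int)
for u in(200,240,280,320,350): print(u,[im[v,u].tolist() for v in range(262,280)])
# board left/right edge gradient
print([im[200,u].tolist() for u in range(146,166,2)]);print([im[230,u].tolist() for u in range(382,402,2)])
E
```

```text
s 0.085 (array([ 0.5338, -0.2377,  0.1763]), np.float64(3419.4), 4930, 122.54543610547667)
s 0.105 (array([ 0.5088, -0.2379,  0.117 ]), np.float64(4020.5), 5866, 124.90169337424707)
  top (array([ 0.5354, -0.2508,  0.2705]), np.float64(2039.9), 2387, 157.6695992179863)
mid 0.085 (array([ 0.54  , -0.1341, -0.0597]), np.float64(3829.6), 5184, 121.24813528806584)
mid 0.105 (array([ 0.538 , -0.1643, -0.0317]), np.float64(4030.8), 5723, 123.76405148814725)
  top (array([ 0.5093, -0.0748, -1.5873]), np.float64(228.4), 408, 52.13562091503268)
left 0.085 (array([ 0.5425, -0.0402, -0.2856]), np.float64(4400.1), 5864, 122.4619145065939)
left 0.105 (array([ 0.5531, -0.0413, -0.3018]), np.float64(5143.5), 6888, 120.66182733255904)
  top (array([ 0.5506, -0.0585, -0.184 ]), np.float64(2385.7), 2780, 108.99556354916068)
200 [[179, 150, 105], [175, 146, 101], [171, 144, 99], [173, 144, 100], [173, 145, 101], [158, 131, 91], [116, 96, 65], [81, 62, 44], [67, 50, 33], [64, 49, 29], [67, 49, 32], [66, 48, 30], [68, 51, 34], [70, 51, 35], [65, 45, 29], [73, 51, 32], [129, 88, 56], [144, 96, 63]]
240 [[
[... 728 characters left out ...]
 [129, 87, 57], [150, 100, 66], [145, 98, 63], [147, 100, 64], [149, 102, 68], [147, 98, 63]]
350 [[156, 129, 91], [123, 102, 70], [88, 71, 49], [66, 49, 31], [63, 47, 30], [64, 47, 29], [65, 49, 31], [68, 51, 35], [67, 51, 32], [69, 50, 34], [93, 64, 40], [137, 92, 60], [150, 100, 64], [156, 106, 70], [152, 102, 66], [147, 99, 65], [146, 98, 65], [143, 97, 62]]
[[180, 145, 100], [180, 146, 101], [179, 146, 100], [175, 143, 98], [190, 159, 111], [204, 174, 122], [204, 175, 122], [205, 175, 121], [206, 176, 123], [206, 176, 122]]
[[184, 152, 107], [185, 155, 109], [184, 155, 108], [186, 155, 109], [170, 140, 98], [178, 144, 99], [177, 143, 99], [177, 144, 97], [177, 144, 99], [178, 145, 101]]
```

Run:
```python
from h import *
c=dict(np.load('w1.npz'));im=c['pixels'].astype(int)
print(im[208,205:220:3].tolist(),im[219,272:284:3].tolist()); print([im[208,u].tolist() for u in range(196,230,2)])
print(np.round(proj(c,boxpts(.528,-.223,0,.085)),1).tolist())
# fence top edge pts z=.04 (level ~105 in R)
P=[onz(c,p,.04)[:2] for p in([200,277.6],[240,276.2],[280,274.8],[320,273.5],[350,272.3])]
P=np.array(P);k=np.polyfit(P[:,1],P[:,0],1);print('fence face x=%.4f + %.4f*y'%(k[1],k[0]),P.round(4).tolist())
print('board left/right edge',onz(c,[153.5,200],.012),onz(c,[390,230],.012))
```

```text
[[82, 58, 39], [81, 57, 40], [80, 58, 39], [82, 58, 41], [82, 59, 42]] [[81, 58, 40], [78, 53, 36], [80, 55, 39], [80, 55, 39]]
[[195, 163, 114], [193, 162, 114], [147, 118, 84], [84, 59, 42], [81, 58, 40], [81, 57, 41], [81, 57, 40], [79, 54, 39], [81, 57, 41], [82, 58, 41], [80, 55, 39], [83, 58, 43], [82, 57, 38], [65, 50, 33], [94, 79, 53], [115, 95, 66], [187, 156, 109]]
[[202.2, 177.6], [199.4, 179.9], [223.8, 177.5], [221.8, 179.7], [206.1, 235.3], [203.7, 239.4], [226.7, 235.2], [225.0, 239.4]]
fence face x=0.6153 + -0.0354*y [[0.6241, -0.2446], [0.6217, -0.1875], [0.6196, -0.1309], [0.618, -0.0744], [0.6165, -0.0318]]
board left/right edge [ 0.5171234  -0.30985822  0.012     ] [0.56354294 0.02981854 0.012     ]
```

```bash
sed -i "s/d=(im\[...,0\]<thr)&(im.max(2)<thr+5)/d=(im[...,0]<100)\&(im[...,0]-im[...,1]>19)/; s/boxpts(x,y,yaw,L,z0=z0)/boxpts(x,y,yaw,L,H=0,z0=z0+.016)/; s/p\[2\]\/10,L,z0=z0)/p[2]\/10,L,H=0,z0=z0+.016)/" h.py
python3 - <<'E'
from h import *
c=dict(np.load('w1.npz'));ct=snap('top');ct['pixels']
for n,x,y,yaw,L in[('s',.528,-.223,0,.085),('mid',.5465,-.14,-.1,.105),('left',.54,-.057,-.2,.105)]:
    for LL in(.085,.105): print(n,LL,fitbox(c,x,y,yaw,LL))
    print('  top',fitbox(ct,x,y,yaw,L,pad=8))
E
```

```text
s 0.085 (array([ 0.5283, -0.225 , -0.0269]), np.float64(147.9), 1170, 59.819088319088316)
s 0.105 (array([ 0.5387, -0.2253, -0.0323]), np.float64(425.4), 1170, 59.819088319088316)
  top (array([ 0.5063, -0.2093, -0.0115]), np.float64(1016.6), 1334, 156.33908045977012)
mid 0.085 (array([ 0.5359, -0.1345, -0.1736]), np.float64(285.5), 1510, 59.16313465783664)
mid 0.105 (array([ 0.5448, -0.136 , -0.17  ]), np.float64(92.9), 1510, 59.16313465783664)
  top (array([ 0.5543, -0.164 , -0.0412]), np.float64(1080.5), 1471, 115.40063448900975)
left 0.085 (array([ 0.5368, -0.0545, -0.1794]), np.float64(266.3), 1442, 56.573277854831254)
left 0.105 (array([ 0.5389, -0.0548, -0.1798]), np.float64(153.8), 1442, 56.573277854831254)
  top (array([ 0.5418, -0.0517, -0.1677]), np.float64(48.0), 348, 62.70402298850575)
```

Run:
```python
from h import *
o=bot.get_obs();print(o['clock'],o['eef_pos'],Ro.from_quat(o['tool_rot']).as_matrix()[:,1])
c=np.load('w1.npz')['pixels'][160:270,185:375,::-1]
cv2.imwrite('pics/crop1.png',cv2.resize(c,None,fx=4,fy=4,interpolation=cv2.INTER_CUBIC))
```

```text
3.9667 [ 0.47504447 -0.13240231  0.30163491] [-1.15698603e-03  9.99999318e-01 -1.59725418e-04]
```

View pics/crop1.png

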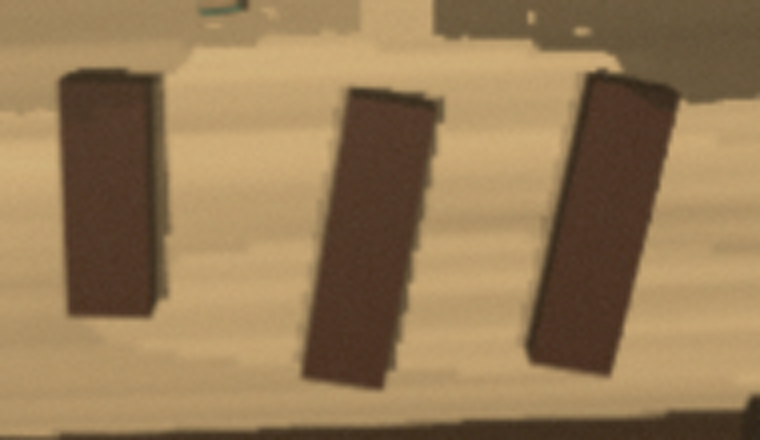

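The enlarged crop confirms it: the left dark piece (wrist view 212,208) is clearly the shortest of the three, and none of the three is red. First I'll grasp the +y long blank.

```bash
python3 -m creep '[0.015,0.02,-0.03,-0.09,0.06, 0.03,0.04,-0.06,-0.18,0.06, 0.045,0.06,-0.09,-0.18,0.06, 0.064,0.078,-0.12,-0.18,0.06, 0.064,0.078,-0.155,-0.18,0.06, 0.064,0.078,-0.19,-0.18,0.06, 0.064,0.078,-0.22,-0.18,0.06, 0.064,0.078,-0.22,-0.18,0.06]'
python3 - <<'E'
from h import *
for i in range(3):
  c=wsnap(); print(c['obs']['eef_pos'],c['obs']['grip_width'],fitbox(c,.539,-.055,-.18,.105),fitbox(c,.545,-.136,-.17,.105))
cv2.imwrite('pics/w2.png',c['pixels'][:,:,::-1])
E
```

```text
clock: 4.63
eef_pos: [0.5339, -0.0539, 0.0749]
tool_rot: [0.089, 0.996, 0.0, -0.006]
ft_force: [-0.4, -0.7, -0.2]
grip_width: 0.0601
grasp_force: 0.0
[ 0.53386598 -0.05394259  0.07490888] 0.06005359688298745 (array([ 0.5242, -0.0457,  0.4049]), np.float64(6784.3), 10774, 120.3775137677124) (array([ 0.5451, -0.1365, -0.1787]), np.float64(2373.6), 4036, 56.640320449289725)
[ 0.53587944 -0.05432457  0.0782059 ] 0.06026126072818084 (array([ 0.5238, -0.0473,  0.4365]), np.float64(6750.1), 10564, 122.0979426984728) (array([ 0.5457, -0.1359, -0.1638]), np.float64(2202.9), 4083, 56.82325087762266)
[ 0.53829847 -0.05472254  0.08087994] 0.06029704505029457 (array([ 0.5225, -0.0411,  0.2863]), np.float64(6871.8), 10663, 122.65544405889524) (array([ 0.5452, -0.1362, -0.1834]), np.float64(2009.0), 4192, 57.42962786259542)
```

View pics/w2.png

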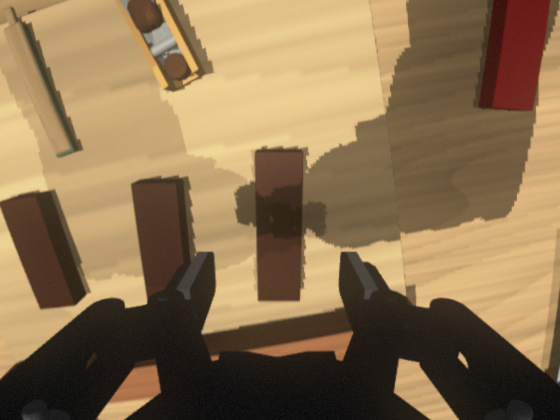

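Wrist view: the grasped-to-be blank at (280,225) sits centred and parallel between the finger tips (212 / 343). I'll descend, grip and slide it up.

```bash
python3 -m creep '[0,0,-0.035,0,0.06, 0,0,-0.066,0,0.06, 0,0,-0.066,0,0.06, 0,0,-0.066,0,0.0, 0,0,-0.066,0,0.0, 0,0,-0.066,0,0.0, 0,0,-0.066,0,0.0, 0,0,-0.066,0,0.0]'
python3 -m creep '[0.004,0,0,0.07,0.0, 0.008,0,0,0.14,0.0, 0.012,0,0,0.215,0.0, 0.016,0,0,0.215,0.0, 0.02,0,0,0.215,0.0, 0.02,0,0,0.215,0.0, 0.02,0,0,0.215,0]'; python3 -c "
from h import *
c=wsnap('w3.png');print(c['obs']['eef_pos'])"
```

```text
clock: 5.45
eef_pos: [0.5419, -0.0553, 0.0188]
tool_rot: [0.09, 0.996, -0.0, 0.003]
ft_force: [1.0, 0.1, 6.9]
grip_width: 0.028
grasp_force: 60.6
clock: 6.03
eef_pos: [0.5596, -0.0552, 0.0188]
tool_rot: [-0.017, 1.0, -0.0, 0.001]
ft_force: [-5.5, 0.6, 11.1]
grip_width: 0.0277
grasp_force: 61.1
[ 0.55958281 -0.05520009  0.01876417]
```

```bash
python3 -m creep '[0.003,0,0,0,0, 0.005,0,0,0,0, 0.005,0,0,0,0]'
```

```text
clock: 6.33
eef_pos: [0.5642, -0.0552, 0.0187]
tool_rot: [-0.017, 1.0, -0.0, 0.001]
ft_force: [-6.4, 1.1, 10.7]
grip_width: 0.0283
grasp_force: 61.2
```

```bash
python3 -m creep '[0.002,0,0.002,0,0, 0.002,0,0.002,0,0]' ; python3 -m creep '[0.002,0,0,0,0, 0.002,0,0,0,0]'; python3 -m creep '[0.002,0,0,0,0, 0.002,0,0,0,0]'
```

```text
clock: 6.5
eef_pos: [0.5675, -0.0551, 0.0195]
tool_rot: [-0.018, 1.0, -0.0, 0.002]
ft_force: [0.7, 0.3, -1.4]
grip_width: 0.0282
grasp_force: 59.7
clock: 6.67
eef_pos: [0.5676, -0.0551, 0.0188]
tool_rot: [-0.018, 1.0, -0.0, -0.0]
ft_force: [-6.0, -1.5, 9.8]
grip_width: 0.0283
grasp_force: 60.9
clock: 6.83
eef_pos: [0.5676, -0.055, 0.0187]
tool_rot: [-0.018, 1.0, -0.0, -0.002]
ft_force: [-11.0, 1.1, 14.3]
grip_width: 0.028
grasp_force: 61.4
```

```bash
python3 -m creep '[0,0,0.002,0,0.05, 0,0,0.002,0,0.05, 0,0,0.004,0,0.06, 0,0,0.04,0,0.06, -0.01,-0.035,0.06,-0.105,0.06, -0.025,-0.075,0.06,-0.21,0.06, -0.025,-0.08,0.06,-0.21,0.06, -0.025,-0.08,0.06,-0.21,0.06]'
python3 - <<'E'
from h import *
for i in range(4): c=wsnap()
o=c['obs'];cv2.imwrite('pics/w4.png',c['pixels'][:,:,::-1]);print(o['eef_pos'],Ro.from_quat(o['tool_rot']).as_matrix()[:,1],fitbox(c,.565,-.055,.035,.105),fitbox(c,.545,-.136,-.17,.105))
E
```

```text
clock: 7.5
eef_pos: [0.5452, -0.1374, 0.0778]
tool_rot: [0.089, 0.996, -0.0, 0.001]
ft_force: [0.6, -1.1, -0.4]
grip_width: 0.0598
grasp_force: 0.0
[ 0.54524001 -0.13417818  0.07681102] [1.72900391e-01 9.84939074e-01 6.89425963e-04] (array([ 0.5414, -0.0456,  0.4755]), np.float64(8329.9), 13207, 77.32116806743899) (array([ 0.5326, -0.1243,  0.2   ]), np.float64(7260.4), 12152, 127.38172043010752)
```

View pics/w4.png

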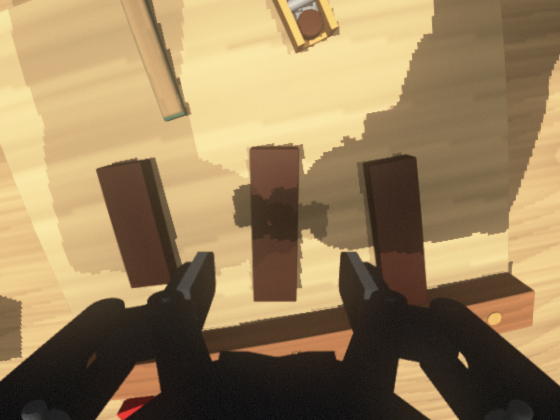

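The middle blank at (274,222) is parallel and centred between the fingers, and the first blank stands at the fence at (395,230). I'll slide the second one.

```bash
python3 -m creep '[0,0,-0.03,0,0.06, 0,0,-0.056,0,0.06, 0,0,-0.056,0,0.06, 0,0,-0.056,0,0.0, 0,0,-0.056,0,0.0, 0,0,-0.056,0,0.0, 0,0,-0.056,0,0.0, 0,0,-0.056,0,0.0]'
python3 -m creep '[0.004,0,0,0.07,0.0, 0.008,0,0,0.14,0.0, 0.012,0,0,0.21,0.0, 0.016,0,0,0.21,0.0, 0.02,0,0,0.21,0.0, 0.022,0,0,0.21,0.0, 0.024,0,0,0.21,0, 0.024,0,0,0.21,0]'; python3 -m creep '[0.002,0,0,0,0, 0.002,0,0,0,0]'
```

```text
clock: 8.37
eef_pos: [0.5466, -0.135, 0.023]
tool_rot: [0.087, 0.996, -0.0, 0.002]
ft_force: [-0.3, 1.0, 3.6]
grip_width: 0.0279
grasp_force: 59.6
clock: 9.03
eef_pos: [0.5688, -0.1354, 0.0229]
tool_rot: [-0.017, 1.0, -0.0, -0.0]
ft_force: [-4.0, 0.5, 6.7]
grip_width: 0.0278
grasp_force: 60.0
clock: 9.2
eef_pos: [0.5695, -0.1354, 0.0229]
tool_rot: [-0.017, 1.0, -0.0, -0.001]
ft_force: [-7.4, 0.5, 10.3]
grip_width: 0.0277
grasp_force: 60.3
```

```bash
python3 -m creep '[0.002,0,0,0,0, 0.002,0,0,0,0]'; python3 -m creep '[0,0,0.002,0,0.05, 0,0,0.002,0,0.05, 0,0,0.004,0,0.06, 0,0,0.04,0,0.06, -0.022,-0.035,0.06,-0.035,0.06, -0.04,-0.07,0.06,-0.07,0.06, -0.044,-0.089,0.06,-0.07,0.06, -0.044,-0.089,0.06,-0.07,0.06]'
python3 - <<'E'
from h import *
for i in range(4): c=wsnap()
o=c['obs'];cv2.imwrite('pics/w5.png',c['pixels'][:,:,::-1]);print(o['eef_pos'],Ro.from_quat(o['tool_rot']).as_matrix()[:,1])
E
```

```text
clock: 9.37
eef_pos: [0.5694, -0.1354, 0.0229]
tool_rot: [-0.017, 1.0, -0.0, -0.003]
ft_force: [-11.6, -0.0, 13.6]
grip_width: 0.0277
grasp_force: 60.8
clock: 10.03
eef_pos: [0.5287, -0.2282, 0.0825]
tool_rot: [0.02, 1.0, -0.001, 0.001]
ft_force: [0.4, 1.0, -0.0]
grip_width: 0.0598
grasp_force: 0.0
[ 0.5294004  -0.22385884  0.08128669] [3.51743440e-02 9.99381101e-01 4.24615160e-04]
```

View pics/w5.png

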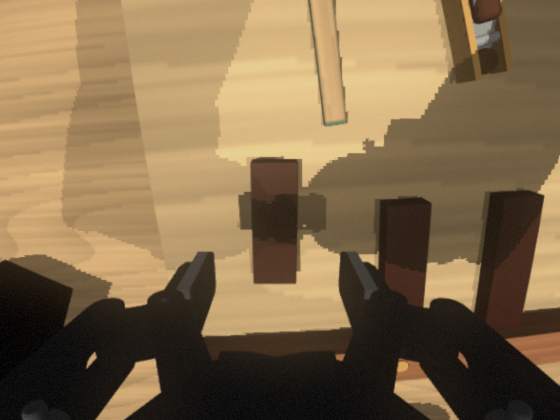

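The short blank (275,222) is centred and parallel between the fingers. I'll slide it to the fence, release, back off and check.

```bash
python3 -m creep '[0,0,-0.03,0,0.06, 0,0,-0.06,0,0.06, 0,0,-0.06,0,0.06, 0,0,-0.06,0,0.0, 0,0,-0.06,0,0.0, 0,0,-0.06,0,0.0, 0,0,-0.06,0,0.0, 0,0,-0.06,0,0.0]'
python3 -m creep '[0.008,0,0,0.035,0.0, 0.016,0,0,0.07,0.0, 0.024,0,0,0.07,0.0, 0.032,0,0,0.07,0.0, 0.04,0,0,0.07,0.0, 0.047,0,0,0.07,0.0, 0.051,0,0,0.07,0, 0.053,0,0,0.07,0, 0.054,0,0,0.07,0]'; python3 -m creep '[0.002,0,0,0,0, 0.002,0,0,0,0]'; python3 -m creep '[0.002,0,0,0,0, 0.002,0,0,0,0]'
```

```text
clock: 10.9
eef_pos: [0.5306, -0.2243, 0.0232]
tool_rot: [0.017, 1.0, -0.001, 0.002]
ft_force: [0.1, 0.3, 4.1]
grip_width: 0.0275
grasp_force: 59.6
clock: 11.65
eef_pos: [0.5828, -0.2246, 0.0231]
tool_rot: [-0.017, 1.0, -0.001, -0.0]
ft_force: [-5.1, 0.5, 7.7]
grip_width: 0.0279
grasp_force: 60.1
clock: 11.82
eef_pos: [0.5837, -0.2246, 0.0232]
tool_rot: [-0.017, 1.0, -0.001, -0.001]
ft_force: [-7.0, -0.3, 8.5]
grip_width: 0.0275
grasp_force: 60.2
clock: 11.98
eef_pos: [0.5837, -0.2246, 0.0231]
tool_rot: [-0.017, 1.0, -0.001, -0.003]
ft_force: [-10.3, 0.4, 12.6]
grip_width: 0.0275
grasp_force: 60.6
```

```bash
python3 -m creep '[0,0,0.002,0,0.05, 0,0,0.002,0,0.05, 0,0,0.004,0,0.06, 0,0,0.04,0,0.06, -0.02,0.01,0.07,0,0.06, -0.045,0.025,0.1,0,0.06, -0.07,0.045,0.125,0,0.06, -0.09,0.07,0.15,0,0.06, -0.11,0.085,0.18,0,0.06, -0.11,0.085,0.2,0,0.06]'
python3 - <<'E'
from h import *
for i in range(3): c=wsnap()
o=c['obs'];print(o['eef_pos'],Ro.from_quat(o['tool_rot']).as_matrix()[:,1])
cv2.imwrite('pics/w6.png',c['pixels'][:,:,::-1])
np.savez('w6.npz',**{k:v for k,v in c.items() if k!='obs'})
for x,y,L in((.581,-.225,.085),(.5676,-.136,.105),(.565,-.055,.105)): print(fitbox(c,x,y,.035,L,pad=8))
q=proj(c,np.array([[.61,-.3,.02],[.48,-.3,.02],[.61,.03,.02],[.48,.03,.02]]));a=np.floor(q.min(0)).astype(int);b=np.ceil(q.max(0)).astype(int);a=np.maximum(a,0);print(a,b)
im=c['pixels'][a[1]:b[1]+25,a[0]:b[0],::-1];f=780/im.shape[1];cv2.imwrite('pics/w6c.png',cv2.resize(im,None,fx=f,fy=f,interpolation=cv2.INTER_CUBIC))
E
```

```text
clock: 12.82
eef_pos: [0.4744, -0.1364, 0.2244]
tool_rot: [-0.019, 1.0, 0.0, 0.0]
ft_force: [-0.5, -0.7, -0.2]
grip_width: 0.0598
grasp_force: 0.0
[ 0.47936444 -0.13887343  0.2263343 ] [-0.03648114  0.99932959 -0.00308133]
(array([ 0.5984, -0.2247, -0.6672]), np.float64(1877.1), 3278, 74.92871669717307)
(array([ 0.5685, -0.1354,  0.0249]), np.float64(176.5), 2052, 56.61176088369071)
(array([ 0.5766, -0.0371, -0.193 ]), np.float64(2023.9), 3491, 89.84417072472071)
[135 175] [426 288]
```

View pics/w6c.png

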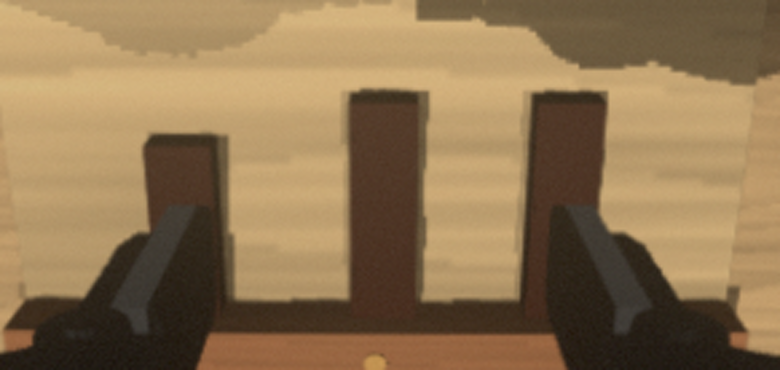

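The row is good: the long blanks' near ends are level (row 93) in the crop, the left one is plainly 20 mm shorter, and all three meet the fence squarely. I'll grip the short one (crop 185,200), lift it straight up, and go to a viewpoint for the inspection camera.

```bash
python3 -m creep '[0.025,-0.02,-0.02,0,0.06, 0.05,-0.04,-0.04,0,0.06, 0.075,-0.065,-0.05,0,0.06, 0.101,-0.086,-0.06,0,0.06, 0.101,-0.086,-0.1,0,0.06, 0.101,-0.086,-0.14,0,0.06, 0.101,-0.086,-0.17,0,0.06, 0.101,-0.086,-0.17,0,0.06]'; python3 -c "
from h import *
for i in range(3): c=wsnap('w7.png')
print(c['obs']['eef_pos'],c['obs']['tool_rot'])"
```

```text
clock: 13.63
eef_pos: [0.5719, -0.2229, 0.0414]
tool_rot: [-0.017, 1.0, 0.003, -0.008]
ft_force: [-0.7, 0.2, -0.7]
grip_width: 0.06
grasp_force: 0.0
[ 0.57664279 -0.22454926  0.04900637] [-1.74425141e-02  9.99844503e-01  9.92546770e-04 -2.39668389e-03]
```

```bash
python3 -m creep '[0.002,0,-0.033,0,0.06, 0.002,0,-0.033,0,0.06, 0.002,0,-0.033,0,0, 0.002,0,-0.033,0,0.0, 0.002,0,-0.033,0,0.0, 0.002,0,-0.033,0,0.0, 0.002,0,-0.033,0,0]'
python3 -m creep '[-0.004,0,0.002,0,0, -0.006,0,0.02,0,0, -0.006,0,0.06,0,0, -0.006,0.01,0.1,0,0, -0.006,0.04,0.125,0,0, -0.006,0.07,0.15,0,0, -0.01,0.1,0.175,0,0, -0.015,0.13,0.2,0,0, -0.02,0.16,0.225,0,0, -0.025,0.19,0.25,0,0]'
python3 -m creep '[0,0.035,0.01,0,0, -0.005,0.07,0.02,0,0, -0.01,0.105,0.03,0,0, -0.01,0.14,0.04,0,0, -0.01,0.18,0.05,0,0, -0.01,0.22,0.05,0,0, -0.01,0.22,0.05,0,0, -0.01,0.22,0.05,0,0]'
python3 - <<'E'
from h import *
for i in range(3):
  c=wsnap(f'w8.png');o=c['obs'];print(o['eef_pos'])
  for t in ['lens','camera_stand','focus']: print(t,[(round(float(d['score']),2),np.round(np.array(d['centre'])*[560,420],1).tolist()) for d in bot.place_of('wrist',t)][:2])
np.savez('w8.npz',**{k:v for k,v in c.items() if k!='obs'})
E
```

```text
clock: 14.37
eef_pos: [0.5817, -0.2255, 0.0214]
tool_rot: [-0.018, 1.0, -0.001, 0.002]
ft_force: [-1.4, -0.1, 7.3]
grip_width: 0.028
grasp_force: 59.9
clock: 15.2
eef_pos: [0.5543, -0.0337, 0.2703]
tool_rot: [-0.017, 1.0, -0.0, 0.001]
ft_force: [0.4, 0.9, 0.0]
grip_width: 0.0281
grasp_force: 59.3
clock: 15.87
eef_pos: [0.5445, 0.1872, 0.3185]
tool_rot: [-0.02, 1.0, -0.0, 0.0]
ft_force: [-0.1, -0.8, -0.2]
grip_width: 0.0278
grasp_force: 59.3
[0.54450488 0.18722921 0.3185297 ]
lens [(0.77, [441.3, 326.9])]
camera_stand [(0.83, [396.8, 228.3])]
focus []
[0.54502659 0.18370418 0.31842061]
lens [(0.87, [447.8, 325.7])]
camera_stand [(0.65, [400.3, 228.6])]
focus []
[0.54526395 0.18383808 0.31844567]
lens [(0.83, [446.7, 327.4])]
camera_stand [(0.75, [399.6, 227.4])]
focus []
```

View pics/w8.png

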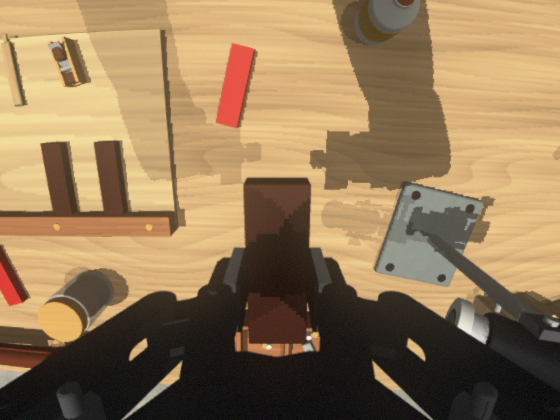

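The wrist view shows the short blank held centrally at (277,260). The two long ones remain at the fence (58,175 and 110,175). The stand plate has corners near (405,183), (484,200), (449,287) and (375,270), and the head with its white ring is at (470,320).

Run:
```python
from h import *
w=dict(np.load('w8.npz'))
P=np.array([onz(w,p,.014)[:2] for p in([405,183],[484,200],[449,287],[375,270])]);print('plate',P.round(4).tolist())
for i in range(4):
    e=P[(i+1)%4]-P[i];print(np.linalg.norm(e).round(4),np.degrees(np.arctan2(e[1],e[0])).round(1))
print('ctr',P.mean(0))
# refined: low saturation mask
hsv=cv2.cvtColor(w['pixels'],cv2.COLOR_RGB2HSV);m=((hsv[...,1]<60)&(hsv[...,2]>60)).astype(np.uint8);m[300:]=0;m[:,:360]=0;m[:170]=0
n,l,st,ce=cv2.connectedComponentsWithStats(m);k=1+st[1:,4].argmax();ys,xs=np.where(l==k)
Q=np.array([onz(w,[x,y],.014)[:2] for x,y in zip(xs,ys)]);print(cv2.minAreaRect((Q*1000).astype(np.float32)))
cs=[];S={}
rs=[]
for n in('scene','top'):
    for i in range(4):
        c=snap(n)
        for t in('lens','camera_stand'):
            r=bot.place_of(n,t)
            r=[d for d in r]
            if r: p=np.array(r[0]['centre'])*[560,420];S.setdefault((n,t),[]).append(p)
    cs.append(c)
for k,v in S.items(): print(k,np.round(v,1).tolist())
L=[ray(cs[0],np.median(S['scene','lens'],0)),ray(cs[1],np.median(S['top','lens'],0)),ray(w,[447,326.5])]
print('lens',tri(L),tri(L[:2])[0],tri(L[1:])[0],tri(L[::2])[0])
L=[ray(cs[0],np.median(S['scene','camera_stand'],0)),ray(cs[1],np.median(S['top','camera_stand'],0)),ray(w,[399.6,228])]
print('stand',tri(L),[onz(c,p,0) for c,p in((cs[0],np.median(S['scene','camera_stand'],0)),(cs[1],np.median(S['top','camera_stand'],0)),(w,[399.6,228]))])
print(bot.get_obs()['clock'])
```

```text
plate [[0.5607, 0.3701], [0.5818, 0.4968], [0.7296, 0.4705], [0.7012, 0.3431]]
0.1284 80.5
0.1501 -10.1
0.1305 -102.6
0.143 169.1
ctr [0.64331742 0.42015446]
((658.4901123046875, 484.2833251953125), (269.01617431640625, 150.5146942138672), 77.1302719116211)
('scene', 'lens') [[354.3, 157.4], [354.6, 159.1], [354.9, 159.3], [356.6, 157.3]]
('scene', 'camera_stand') [[362.7, 209.3], [360.8, 208.2], [358.8, 208.8], [363.6, 210.9]]
('top', 'camera_stand') [[303.8, 273.9], [316.1, 238.6]]
('top', 'lens') [[302.3, 269.6], [413.8, 204.2]]
lens (array([0.55359327, 0.02648449, 0.46165127]), [0.20386032448828112, 0.22325170486276905, 0.17011335820318788]) [ 0.62792147 -0.09111188  0.48076855] [ 0.35591428 -0.06475429  0.74627967] [0.62334883 0.31593347 0.25670654]
stand (array([0.5773102 , 0.09313594, 0.26837152]), [0.19984280303788607, 0.23525352218162804, 0.16521436366467662]) [array([0.65108925, 0.37689347, 0.        ]), array([ 0.45659898, -0.11859643,  0.        ]), array([0.63495638, 0.37805739, 0.        ])]
17.6667
```

```bash
python3 -m creep '[-0.01,-0.003,0.025,-0.12,0, -0.02,-0.006,0.05,-0.24,0, -0.03,-0.01,0.075,-0.36,0, -0.045,-0.014,0.1,-0.48,0, -0.045,-0.014,0.1,-0.5,0, -0.045,-0.014,0.1,-0.5,0, -0.045,-0.014,0.1,-0.5,0]'
python3 - <<'E'
from h import *
for i in range(3):
  c=wsnap('w9.png');o=c['obs'];print(o['eef_pos'],o['tool_rot'])
  for t in ['lens','camera_stand','focus']: print(t,[(round(float(d['score']),2),np.round(np.array(d['centre'])*[560,420],1).tolist()) for d in bot.place_of('wrist',t)][:2])
np.savez('w9.npz',**{k:v for k,v in c.items() if k!='obs'})
sc=snap('scene')
W=[dict(np.load('w8.npz')),c,sc]
L0=np.array([.626,.319,.256])
for k,w in enumerate(W):
    p=proj(w,L0)[0];print(k,p)
    hsv=cv2.cvtColor(w['pixels'],cv2.COLOR_RGB2HSV);m=((hsv[...,1]<60)&(hsv[...,2]>150)).astype(np.uint8)
    a=np.zeros_like(m);cv2.circle(a,tuple(int(v) for v in p),40 if k<2 else 15,1,-1);m*=a
    n,l,st,ce=cv2.connectedComponentsWithStats(m);print([(st[i].tolist(),ce[i].round(1).tolist()) for i in range(1,n) if st[i,4]>8])
def crop(w,r,f):
    p=proj(w,L0)[0].astype(int);r0=max(p[1]-r,0);c0=max(p[0]-r,0);return cv2.resize(w['pixels'][r0:r0+2*r,c0:c0+2*r,::-1],(390,390),interpolation=cv2.INTER_CUBIC),(c0,r0)
ims=[crop(W[1],65,3),crop(W[2],32,6)];print([i[1] for i in ims])
cv2.imwrite('pics/head.png',np.hstack([i[0] for i in ims]))
E
```

```text
clock: 18.25
eef_pos: [0.5003, 0.1711, 0.4177]
tool_rot: [0.23, 0.973, -0.0, -0.0]
ft_force: [-0.2, 1.5, -0.9]
grip_width: 0.0279
grasp_force: 59.4
[0.50032597 0.17111858 0.41771931] [ 2.29586708e-01  9.73288211e-01 -2.62414791e-05 -2.37099863e-05]
lens [(0.65, [458.2, 234.3]), (0.44, [134.8, 233.4])]
camera_stand [(0.6, [413.1, 173.0])]
focus []
[0.5001029  0.17105218 0.4165813 ] [ 2.30012081e-01  9.73186436e-01 -8.62467768e-04 -1.36383172e-03]
lens [(0.59, [460.7, 235.3])]
camera_stand [(0.82, [412.6, 172.9])]
focus []
[0.50018058 0.17107793 0.4175858 ] [ 2.30225380e-01  9.73137101e-01 -3.47092627e-04 -5.80131554e-04]
lens [(0.76, [457.2, 232.8])]
camera_stand [(0.84, [413.8, 173.8])]
focus []
0 [447.12381137 326.85369695]
[([457, 308, 30, 35, 508], [471.0, 325.3])]
1 [457.53037618 234.18510997]
[([459, 217, 28, 37, 715], [471.0, 234.6])]
2 [356.2789533  157.85510276]
[([354, 151, 11, 10, 60], [360.4, 154.7])]
[(np.int64(392), np.int64(169)), (np.int64(324), np.int64(125))]
```

View pics/head.png

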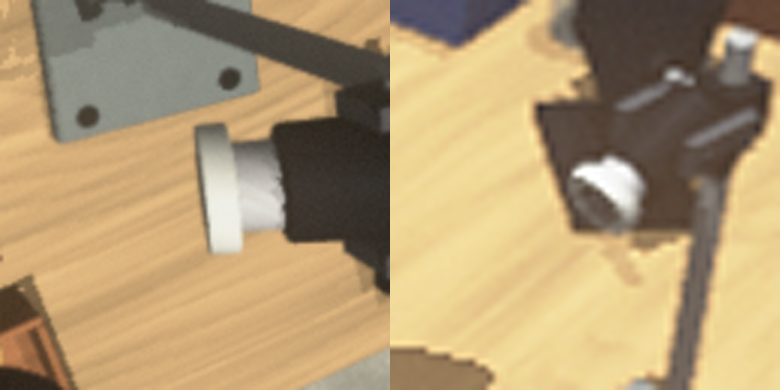

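Left crop (w9): the ring's front rim is nearly edge-on from (198,128) to (212,252). Right crop (scene): the ring opening is centred near (603,197) and faces down-left. I'll fit the stand's position, yaw and tilt.

```bash
cat > fit.py <<'E'
from h import *
from scipy.optimize import least_squares
w8=dict(np.load('w8.npz'));w9=dict(np.load('w9.npz'));sc=snap('scene');tp=snap('top')
def lens(p):
    x0,y0,yaw,t=p
    d=np.array([-np.cos(yaw)*np.cos(t),-np.sin(yaw)*np.cos(t),-np.sin(t)])  # look dir
    return np.array([x0,y0,.28])+.0625*d,d
def rim(p,n=60):
    L,d=lens(p);h=np.array([-np.sin(p[2]),np.cos(p[2]),0]);v=np.cross(d,h);a=np.linspace(0,2*np.pi,n,endpoint=False)[:,None]
    return L+.023*(np.cos(a)*h+np.sin(a)*v)
def res(p):
    L,d=lens(p);r=[]
    for c,q,s in((w9,[460,232.7],1.5),(w8,[447,326.5],4),(sc,[358.5,157.7],1.),(tp,[133.7,183.6],1.5)): r+=list((proj(c,L)[0]-q)/s)
    for c,q,s in((w9,[413.2,173.2],2),(w8,[399.6,228],2),(sc,[361.5,209.2],2),(tp,[139.1,198.5],2)): r+=list((proj(c,[p[0],p[1],0])[0]-q)/s)
    r.append((p[2]-np.radians(79.4))/.015)
    R=proj(w9,rim(p))
    a,b=R[R[:,1].argmin()],R[R[:,1].argmax()]
    r+=list((a-[458.2,211.7])/1.2)+list((b-[462.8,253.3])/1.2); r.append((R[:,0].min()-457.5)/1.5)
    return np.array(r)
if __name__=='__main__':
    s=least_squares(res,[.638,.378,1.386,.38],x_scale=[.01,.01,.05,.05],diff_step=1e-4)
    print(s.x.round(4),np.degrees(s.x[2:]),s.cost);print(res(s.x).round(1).tolist())
    cov=np.linalg.inv(s.jac.T@s.jac);print('sd',np.sqrt(np.diag(cov)))
    for t in np.radians([16,20,24,28]): 
        f=least_squares(lambda q:res([*q,t]),s.x[:3],x_scale=[.01,.01,.05],diff_step=1e-4);print(np.degrees(t).round(1),f.cost.round(2),f.x.round(4))
    L,d=lens(s.x);print('lens',L.round(4),'d',d.round(4),'focus',(L+.1*d).round(4),'blank centre',(L+.1425*d).round(4))
    R=rim(s.x);
    print(proj(w9,R).round(1)[::10].tolist())
E
python3 fit.py
```

```text
[0.6384 0.3789 1.3898 0.4725] [79.62989971 27.07453817] 4.6246589555159865
[0.3, -0.1, 0.7, -0.2, -1.0, 0.9, -0.4, 0.8, 0.4, 1.0, 0.1, 1.1, -1.1, -0.9, 0.6, 0.5, 0.3, -0.3, -0.6, 0.1, 0.8, 0.2]
sd [0.00121229 0.00068335 0.01400928 0.03996012]
16.0 18.38 [0.6347 0.3787 1.3686]
20.0 10.02 [0.6362 0.3791 1.3757]
24.0 5.56 [0.6375 0.3791 1.3837]
28.0 4.7 [0.6387 0.3788 1.3915]
lens [0.6284 0.3241 0.2516] d [-0.1603 -0.8759 -0.4551] focus [0.6124 0.2366 0.206 ] blank centre [0.6056 0.1993 0.1867]
[[458.0, 212.6], [458.4, 215.3], [460.7, 234.0], [462.6, 251.6], [462.5, 251.2], [460.1, 230.9]]
```

Run:
```python
from fit import *
for w,r in((w9,(222,232,242)),(w8,(310,318,326,334))):
    for v in r: print(v,[int(x) for x in w['pixels'][v,440:500].max(1)])
V=sc['pixels']
for v in range(148,166): print(v,' '.join('%3d/%3d'%(V[v,u].max(),V[v,u].min()) for u in range(350,370)))
```

```text
222 [208, 205, 207, 206, 206, 208, 211, 211, 212, 210, 205, 201, 201, 204, 207, 210, 194, 130, 111, 163, 193, 196, 195, 193, 193, 192, 190, 190, 188, 178, 151, 146, 147, 148, 146, 146, 146, 143, 140, 134, 131, 130, 131, 121, 99, 61, 57, 55, 55, 58, 54, 56, 56, 53, 54, 55, 54, 53, 54, 52]
232 [207, 203, 201, 199, 198, 199, 201, 208, 213, 219, 221, 223, 224, 224, 224, 221, 218, 197, 143, 105, 188, 229, 235, 234, 236, 235, 235, 235, 235, 234, 232, 224, 215, 214, 216, 217, 218, 217, 215, 213, 210, 207, 196, 185, 183, 174, 101, 59, 56, 61, 61, 64, 64, 61, 58, 60, 63, 61, 60, 60]
242 [216, 217, 214, 211, 208, 207, 206, 207, 210, 218, 219, 219, 218, 213, 213, 214, 217, 218, 212, 175, 125, 180, 232, 238, 239, 238, 239, 238, 238, 238, 238, 235, 219, 208, 209, 210, 211, 209, 209, 209, 210, 211, 210, 210, 210, 198, 165, 81, 59, 59, 61, 59, 60, 59, 61, 62, 61, 57, 55, 58]
310 [218, 219, 218, 218, 218, 218, 217, 198, 121, 90, 78, 66, 51, 46, 50, 62, 83, 85, 88, 88, 103, 149, 172, 169, 168, 162, 160, 156, 152, 148, 144, 141, 136, 132, 121, 112, 105, 106, 106, 109, 109, 106, 105, 105, 106, 108, 108
[... 3122 characters left out ...]
/ 86  85/ 53  86/ 50  87/ 53  84/ 52  86/ 51
162 236/144 236/144 238/144 186/107 103/ 62  99/ 60  98/ 58 100/ 62 111/ 78 129/102 130/107 124/104 132/108 122/ 95 100/ 64 100/ 60 100/ 60 103/ 64 103/ 63 103/ 61
163 235/144 233/140 233/141 224/131 197/113 182/106 184/108 181/106 176/103 189/113 178/117 156/111 188/126 179/110 154/ 90 158/ 94 159/ 92 158/ 94 151/ 88 153/ 90
164 232/141 231/138 231/139 233/142 235/143 236/142 233/139 233/139 226/133 221/127 223/127 224/127 227/132 192/110 150/ 87 153/ 91 152/ 88 150/ 89 163/ 95 175/100
165 231/138 231/139 231/140 232/142 231/140 228/137 228/136 233/140 236/146 228/136 218/125 221/128 223/130 201/115 175/101 160/ 94 164/ 95 172/100 229/134 247/157
```

```bash
cat > fit2.py <<'E'
from fit import *
from scipy.spatial import cKDTree
S=np.array([(352.5,155.),(352.5,156),(352.9,157),(353.5,158),(354.5,159),(355.3,160),(356.5,161),(352.9,153.6),(356.1,154),(357.2,155),(358.5,156),(359.6,157),(360.8,158),(361.2,159)])
A=np.array([(459,222),(459.8,232),(461,242),(456.8,222),(458.,232),(459.6,242)]);B=np.array([(460.6,310),(459.2,318)])
def res2(q):
    p=q[:4];ex,ey=q[4:6];fx,fy=q[6:8]
    r0=res(p)
    r=list(r0[8:17])+[r0[6],r0[7]]
    for c,pts,s,o in((sc,S,.5,q[4:6]),(w9,A,.7,q[6:8]),(w8,B,2,0)):
        R=proj(c,rim(p,720))+o; d,i=cKDTree(R).query(pts); r+=list(d/s)
    return np.array(r+list(q[4:]/1.5))
if __name__=='__main__':
    for t0 in(.35,.5):
        s=least_squares(res2,[.638,.378,1.386,t0,0,0,0,0],x_scale=[.01,.01,.05,.05,1,1,1,1],diff_step=1e-4)
        print(s.x.round(4),np.degrees(s.x[2:4]),s.cost)
    print(res2(s.x).round(1).tolist())
    print('sd',np.sqrt(np.diag(np.linalg.inv(s.jac.T@s.jac)))[:4])
    for t in np.radians([16,20,24,28,32]):
        f=least_squares(lambda q:res2([*q[:3],t,*q[3:]]),np.delete(s.x,3),x_scale=[.01,.01,.05,1,1,1,1],diff_step=1e-4);print(np.degrees(t).round(1),f.cost.round(2),f.x.round(4))
    L,d=lens(s.x);print('lens',L.round(4),'d',d.round(4),'focus',(L+.1*d).round(4),'centre',(L+.1425*d).round(4))
E
python3 fit2.py
```

```text
[ 0.6378  0.3778  1.3847  0.4264  0.389   0.3432 -0.2965 -0.2873] [79.33636765 24.43109624] 3.846117512068015
[ 0.6373  0.3788  1.3979  0.4909 -0.0828 -0.4346 -0.9585  0.1133] [80.09497987 28.12421318] 5.991204698545205
[0.2, 0.8, 0.1, 0.7, -1.2, -0.9, 0.6, 0.7, 0.8, -0.4, 1.0, 0.6, 0.1, 0.3, 0.5, 0.3, 0.6, 0.6, 0.0, 0.9, 0.3, 0.2, 0.2, 0.6, 0.1, 0.8, 0.2, 0.3, 0.8, 0.7, 0.1, 0.4, 0.6, -0.1, -0.3, -0.6, 0.1]
sd [0.0014276  0.00086917 0.01182621 0.01547344]Traceback (most recent call last):
  File "fit2.py", line 19, in <module>
    f=least_squares(lambda q:res2([*q[:3],t,*q[3:]]),np.delete(s.x,3),x_scale=[.01,.01,.05,1,1,1,1],diff_step=1e-4);print(np.degrees(t).round(1),f.cost.round(2),f.x.round(4))
    return func(*args, **kwargs)
    vector_fun = VectorFunction(
        fun_wrapped,
    ...<6 lines>...
        workers=workers
    )
    self._update_fun()
    ~~~~~~~~~~~~~~~~^^
    self.f = self.fun_wrapped(xp_copy(self.x))
             ~~~~~~~~~~~~~~~~^^^^^^^^^^^^^^^^^
    return np.atleast_1d(self.fun(x))
                         ~~~~~~~~^^^
    return self.f(x, *self.args, **self.kwargs)
           ~~~~~~^^^^^^^^^^^^^^^^^^^^^^^^^^^^^^
  File "fit2.py", line 19, in <lambda>
    f=least_squares(lambda q:res2([*q[:3],t,*q[3:]]),np.delete(s.x,3),x_scale=[.01,.01,.05,1,1,1,1],diff_step=1e-4);print(np.degrees(t).round(1),f.cost.round(2),f.x.round(4))
                             ~~~~^^^^^^^^^^^^^^^^^^^
  File "fit2.py", line 11, in res2
    return np.array(r+list(q[4:]/1.5))
                           ~~~~~^~~~
TypeError: unsupported operand type(s) for /: 'list' and 'float'
```

```bash
sed -i 's/^    p=q\[:4\]/    q=np.asarray(q,float);p=q[:4]/' fit2.py
cat > prof.py <<'E'
from fit2 import *
best=None
for t in np.radians([19,21,22,23,24,25,26,27,29]):
    b=min((minimize(lambda q:(res2([q[0]/100,q[1]/100,q[2]/10,t,*q[3:]])**2).sum(),[63.8,37.8,y0,0,0,0,0],method='Powell',options=dict(maxiter=60)) for y0 in(13.75,13.95)),key=lambda r:r.fun)
    print(np.degrees(t).round(1),round(b.fun/2,2),b.x.round(3))
    if best is None or b.fun<best[0]: best=(b.fun,[b.x[0]/100,b.x[1]/100,b.x[2]/10,t])
L,d=lens(best[1]);print(np.round(best[1],4),'lens',L.round(4),'d',d.round(4),'focus',(L+.1*d).round(4),'centre',(L+.1425*d).round(4))
E
python3 prof.py
```

```text
19.0 16.8 [6.3990e+01 3.7736e+01 1.3852e+01 2.4500e-01 1.4450e+00 2.0010e+00
 3.7000e-02]
21.0 11.79 [63.866 37.752 13.99   0.291  0.998  1.069  0.225]
22.0 9.07 [ 6.3770e+01  3.7709e+01  1.3931e+01  5.8400e-01  8.1100e-01  2.8700e-01
 -7.0000e-03]
23.0 5.71 [6.3817e+01 3.7735e+01 1.3899e+01 4.0400e-01 5.6700e-01 5.1000e-02
 1.5000e-01]
24.0 4.02 [63.813 37.773 13.87   0.333  0.405 -0.254  0.082]
25.0 4.11 [ 6.3814e+01  3.7805e+01  1.3837e+01  2.3100e-01  2.0500e-01 -5.1300e-01
  2.4000e-02]
26.0 5.98 [ 6.3811e+01  3.7837e+01  1.3806e+01  1.4300e-01  2.7000e-02 -7.5100e-01
  1.3000e-01]
27.0 7.29 [ 6.3723e+01  3.7846e+01  1.4012e+01  5.5000e-02 -2.3100e-01 -6.5200e-01
  1.0100e-01]
29.0 6.49 [63.735 37.912 13.953 -0.169 -0.562 -1.255  0.084]
[0.6381 0.3777 1.387  0.4189] lens [0.6277 0.3216 0.2546] d [-0.1669 -0.8982 -0.4067] focus [0.611  0.2318 0.2139] centre [0.6039 0.1936 0.1966]
```

Run:
```python
from fit import *
V=w9['pixels']
for u in(262,278,294): print(u,[(v,V[v,u].tolist()) for v in list(range(168,200,2))])
for v in(190,205,220,235): print(v,[(u,int(V[v,u,0])) for u in list(range(236,256,2))+list(range(300,322,2))])
T=w9['T_tool_cam'];
def tp(P): # tool->px
    E=np.linalg.inv(T);return cv2.projectPoints(np.atleast_2d(P).astype(float),cv2.Rodrigues(E[:3,:3])[0],E[:3,3],w9['camera_matrix'],w9['dist_coeffs'])[0][:,0]
for zc in(-.005,0,.005): # blank centre tool z
    print(zc,tp([[x,y,zc+h] for x in(.0425,) for y in(-.015,.015) for h in(-.008,.008)]).round(1).tolist(), tp([[-.0425,-.015,zc-.008]]).round(1).tolist())
```

```text
262 [(168, [218, 176, 121]), (170, [223, 182, 126]), (172, [222, 181, 125]), (174, [213, 173, 118]), (176, [201, 163, 113]), (178, [83, 63, 41]), (180, [65, 48, 30]), (182, [64, 44, 30]), (184, [79, 54, 37]), (186, [101, 68, 51]), (188, [99, 67, 50]), (190, [98, 65, 49]), (192, [98, 67, 49]), (194, [96, 65, 47]), (196, [95, 61, 44]), (198, [89, 61, 45])]
278 [(168, [212, 172, 119]), (170, [216, 175, 121]), (172, [217, 175, 121]), (174, [214, 174, 120]), (176, [196, 160, 111]), (178, [83, 64, 44]), (180, [68, 51, 35]), (182, [64, 46, 31]), (184, [67, 52, 33]), (186, [73, 51, 40]), (188, [70, 50, 35]), (190, [71, 50, 36]), (192, [70, 52, 37]), (194, [69, 49, 35]), (196, [67, 51, 35]), (198, [67, 49, 35])]
294 [(168, [214, 173, 120]), (170, [209, 169, 117]), (172, [208, 167, 117]), (174, [208, 170, 117]), (176, [209, 170, 116]), (178, [83, 64, 41]), (180, [68, 52, 34]), (182, [67, 53, 36]), (184, [69, 52, 35]), (186, [73, 54, 39]), (188, [72, 53, 39]), (190, [70, 51, 36]), (192, [70, 53, 37]), (194, [69, 52, 36]), (196, [68, 50, 36]), (198, [71, 54, 40])]
190 [(236, 184), (238, 206), (2
[... 519 characters left out ...]
244, 143), (246, 60), (248, 58), (250, 57), (252, 59), (254, 58), (300, 60), (302, 64), (304, 65), (306, 67), (308, 65), (310, 170), (312, 197), (314, 196), (316, 196), (318, 196), (320, 200)]
235 [(236, 192), (238, 211), (240, 216), (242, 217), (244, 167), (246, 65), (248, 54), (250, 52), (252, 51), (254, 52), (300, 59), (302, 57), (304, 61), (306, 60), (308, 66), (310, 191), (312, 182), (314, 196), (316, 200), (318, 194), (320, 194)]
-0.005 [[242.1, 186.7], [245.7, 179.2], [314.8, 186.7], [310.8, 179.2]] [[247.9, 354.8]]
0 [[243.3, 184.1], [246.7, 177.1], [313.4, 184.1], [309.7, 177.1]] [[248.7, 347.9]]
0.005 [[244.5, 181.8], [247.7, 175.2], [312.2, 181.8], [308.6, 175.2]] [[249.5, 341.3]]
```

The tilt fit gives about 24.6° down, with the optical axis at yaw 79.4°. The moves can't tilt the tool, so I'll pivot the blank in the grip instead. I'll press its near end on the fence's outer top edge, at the empty stretch near y≈0, while lowering the tool.

```bash
python3 -m creep '[0.018,-0.018,-0.03,0.1,0, 0.036,-0.036,-0.06,0.2,0, 0.054,-0.054,-0.09,0.3,0, 0.072,-0.072,-0.12,0.4,0, 0.09,-0.09,-0.15,0.5,0, 0.108,-0.108,-0.18,0.5,0, 0.126,-0.126,-0.21,0.5,0, 0.144,-0.144,-0.24,0.5,0, 0.162,-0.16,-0.27,0.5,0, 0.18,-0.176,-0.3,0.5,0]'; python3 -m creep '[0,0,-0.02,0,0, 0,0,-0.04,0,0, 0,0,-0.05,0,0, 0,0,-0.05,0,0, 0,0,-0.05,0,0, 0,0,-0.05,0,0, 0,0,-0.05,0,0]'; python3 -c "
from h import *
c=wsnap('w10.png');print(c['obs']['eef_pos'],c['obs']['tool_rot'],c['obs']['ft_force'])
P=np.array([[.6155+.03,-.03,.04],[.6155+.03,.02,.04],[.6155,.02,.04]]);print(proj(c,P).round(1).tolist())
V=c['pixels']
for u in(180,200,225): print(u,[(v,V[v,u].tolist()) for v in range(130,230,4)])"
```

```text
clock: 20.23
eef_pos: [0.6808, -0.006, 0.1167]
tool_rot: [-0.017, 1.0, 0.0, 0.0]
ft_force: [0.6, 1.0, -1.0]
grip_width: 0.028
grasp_force: 59.4
clock: 20.82
eef_pos: [0.6815, -0.0046, 0.0708]
tool_rot: [-0.018, 1.0, -0.0, 0.002]
ft_force: [-0.4, 1.0, -0.5]
grip_width: 0.0277
grasp_force: 59.4
[ 0.68149197 -0.00460597  0.07075278] [-1.78652468e-02  9.99838380e-01 -7.58331642e-05  2.01002317e-03] [-0.38331399  1.02696784 -0.49501663]
[[234.2, 179.9], [324.8, 183.1], [329.0, 127.6]]
180 [(130, [176, 119, 78]), (134, [182, 122, 81]), (138, [186, 125, 81]), (142, [181, 123, 80]), (146, [176, 120, 78]), (150, [174, 117, 77]), (154, [177, 118, 78]), (158, [187, 127, 83]), (162, [178, 120, 79]), (166, [174, 117, 77]), (170, [176, 120, 80]), (174, [177, 120, 78]), (178, [181, 122, 80]), (182, [193, 138, 92]), (186, [228, 190, 133]), (190, [225, 187, 130]), (194, [220, 178, 124]), (198, [216, 176, 123]), (202, [214, 172, 120]), (206, [209, 170, 118]), (210, [212, 173, 120]), (214, [215, 173, 121]), (218, [204, 166, 115]), (222, [205, 167, 116]), (226, [204, 166, 116])]
200 [(130, [211, 141, 92
[... 457 characters left out ...]
, 176, 122]), (214, [217, 177, 123]), (218, [209, 169, 118]), (222, [211, 170, 119]), (226, [210, 171, 121])]
225 [(130, [216, 144, 94]), (134, [218, 147, 96]), (138, [223, 151, 99]), (142, [215, 144, 94]), (146, [178, 118, 77]), (150, [173, 116, 77]), (154, [192, 131, 87]), (158, [188, 125, 83]), (162, [178, 122, 81]), (166, [174, 117, 77]), (170, [173, 116, 77]), (174, [177, 119, 79]), (178, [183, 126, 82]), (182, [196, 141, 95]), (186, [221, 180, 126]), (190, [215, 174, 121]), (194, [206, 166, 116]), (198, [204, 165, 115]), (202, [206, 167, 117]), (206, [215, 175, 121]), (210, [218, 179, 124]), (214, [220, 179, 125]), (218, [211, 170, 119]), (222, [209, 169, 117]), (226, [211, 170, 118])]
```

```bash
python3 -m creep '[0,0,-0.016,0,0, 0,0,-0.018,0,0, 0,0,-0.018,0,0]'; python3 -m creep '[0,0,-0.002,0,0, 0,0,-0.002,0,0]';  python3 -m creep '[0,0,-0.002,0,0, 0,0,-0.002,0,0]'
```

```text
clock: 21.12
eef_pos: [0.6793, -0.0048, 0.05]
tool_rot: [-0.018, 1.0, 0.0, -0.001]
ft_force: [-0.3, -0.6, -0.8]
grip_width: 0.0279
grasp_force: 59.4
clock: 21.28
eef_pos: [0.6806, -0.0048, 0.0492]
tool_rot: [-0.018, 1.0, 0.0, 0.001]
ft_force: [-0.4, 0.4, 1.1]
grip_width: 0.0278
grasp_force: 59.5
clock: 21.45
eef_pos: [0.681, -0.0049, 0.0482]
tool_rot: [-0.018, 1.0, 0.0, 0.001]
ft_force: [-1.3, 1.1, 6.0]
grip_width: 0.0282
grasp_force: 60.2
```

```bash
python3 -m creep '[0.0007,0,-0.002,0,0, 0.0013,0,-0.004,0,0, 0.0013,0,-0.004,0,0]'; python3 -m creep '[0.0005,0,-0.002,0,0, 0.001,0,-0.004,0,0, 0.0015,0,-0.006,0,0, 0.0015,0,-0.006,0,0]'
```

```text
clock: 21.7
eef_pos: [0.6825, -0.0049, 0.0455]
tool_rot: [-0.018, 1.0, -0.0, 0.002]
ft_force: [-3.4, -0.3, 10.7]
grip_width: 0.0278
grasp_force: 61.5
clock: 22.03
eef_pos: [0.6856, -0.005, 0.0402]
tool_rot: [-0.018, 1.0, -0.0, 0.003]
ft_force: [0.1, 0.9, 9.9]
grip_width: 0.0277
grasp_force: 62.7
```

```bash
cat > tilt.py <<'E'
from h import *
def prof(c):
    V=c['pixels'].astype(int)
    for u in(262,278,292): print(u,[(v,V[v,u,0],V[v,u,1]) for v in range(150,232,3)])
    for v in(180,190,200,210,225): print(v,[(u,V[v,u,0]) for u in list(range(228,260,2))+list(range(296,330,2))])
if __name__=='__main__':
    c=wsnap('w11.png');print(c['obs']['eef_pos'],c['obs']['clock']);np.savez('w11.npz',**{k:v for k,v in c.items() if k!='obs'});prof(c)
E
python3 tilt.py
```

```text
[ 0.6855535  -0.00495344  0.0401916 ] 22.0333
262 [(150, np.int64(210), np.int64(140)), (153, np.int64(224), np.int64(153)), (156, np.int64(224), np.int64(152)), (159, np.int64(220), np.int64(148)), (162, np.int64(215), np.int64(144)), (165, np.int64(209), np.int64(140)), (168, np.int64(191), np.int64(128)), (171, np.int64(111), np.int64(75)), (174, np.int64(73), np.int64(50)), (177, np.int64(71), np.int64(46)), (180, np.int64(72), np.int64(45)), (183, np.int64(67), np.int64(44)), (186, np.int64(83), np.int64(53)), (189, np.int64(92), np.int64(54)), (192, np.int64(94), np.int64(57)), (195, np.int64(92), np.int64(56)), (198, np.int64(81), np.int64(49)), (201, np.int64(81), np.int64(51)), (204, np.int64(83), np.int64(51)), (207, np.int64(80), np.int64(49)), (210, np.int64(78), np.int64(47)), (213, np.int64(80), np.int64(50)), (216, np.int64(78), np.int64(47)), (219, np.int64(76), np.int64(43)), (222, np.int64(76), np.int64(45)), (225, np.int64(78), np.int64(46)), (228, np.int64(74), np.int64(44)), (231, np.int64(76), np.int64(46))]
278 [(150, np.int64(210), np.int64(141)), (153, np.int
[... 4798 characters left out ...]
(228, np.int64(216)), (230, np.int64(113)), (232, np.int64(106)), (234, np.int64(105)), (236, np.int64(103)), (238, np.int64(102)), (240, np.int64(101)), (242, np.int64(103)), (244, np.int64(82)), (246, np.int64(80)), (248, np.int64(83)), (250, np.int64(81)), (252, np.int64(79)), (254, np.int64(79)), (256, np.int64(79)), (258, np.int64(79)), (296, np.int64(51)), (298, np.int64(54)), (300, np.int64(56)), (302, np.int64(54)), (304, np.int64(52)), (306, np.int64(52)), (308, np.int64(52)), (310, np.int64(54)), (312, np.int64(80)), (314, np.int64(89)), (316, np.int64(91)), (318, np.int64(89)), (320, np.int64(91)), (322, np.int64(90)), (324, np.int64(92)), (326, np.int64(92)), (328, np.int64(91))]
```

```bash
cat > tilt.py <<'E'
from h import *
from scipy.optimize import least_squares
w=dict(np.load('w9.npz'));E=np.linalg.inv(w['T_tool_cam'])
def tp(P): return cv2.projectPoints(np.atleast_2d(P).astype(float),cv2.Rodrigues(E[:3,:3])[0],E[:3,3],w['camera_matrix'],w['dist_coeffs'])[0][:,0]
def pred(xc,zc,phi): # near end (tool +x) raised by phi -> tool -z
    c,s=np.cos(phi),np.sin(phi)
    P=[]
    for y in(-.015,.015):
        for h in(-.008,.008): # h tool z offset (neg = top)
            P.append([xc+.0425*c+h*s, y, zc-.0425*s+h*c])
    q=tp(P) # [top,bot,top,bot]
    return np.array([q[[1,3],1].mean(),q[[0,2],1].mean(),q[2,0]-q[0,0]])
def solve(o,fixphi=None,prior=(0,.002)):
    f=lambda p:np.r_[(pred(p[0]/1000,p[1]/1000,p[2])-o)/[.7,.7,1.2],(p[0]-prior[0]*1000)/2,(p[1]-prior[1]*1000)/2] if fixphi is None else np.r_[(pred(p[0]/1000,p[1]/1000,fixphi)-o)/[.7,.7,1.2],0*p[2]]
    s=least_squares(f,[0,2,.2]);return s.x.round(3),s.fun.round(2)
def edges(c):
    V=c['pixels'][...,0].astype(float);M=V[:,255:300]
    col=np.median(c['pixels'][130:260,258:300,0].astype(float),1);return col
if __name__=='__main__':
    a,f=solve(np.array([177.2,184.4,66.8]),0);print('w9',a,f)
    for o in([171.8,186.8,72.2],[171.3,187.3,72.8]): print('w11',solve(np.array(o),prior=(a[0]/1000,a[1]/1000)))
    for ph in(0,.2,.3,.43): print(ph,pred(a[0]/1000,a[1]/1000,ph).round(1))
E
python3 tilt.py
```

```text
w9 [-1.376  6.405  0.2  ] [ 0.37 -0.33  0.06  0.  ]
w11 (array([2.363, 6.146, 0.224]), array([ 0.3 , -0.01, -0.5 ,  1.87, -0.13]))
w11 (array([2.824, 6.1  , 0.249]), array([ 0.35, -0.03, -0.55,  2.1 , -0.15]))
0 [177.5 184.2  66.9]
0.2 [179.3 193.8  70.5]
0.3 [181.8 200.4  72.3]
0.43 [186.5 210.5  74.4]
```

```bash
python3 -m creep '[0,0,-0.002,0,0, 0,0,-0.004,0,0, 0,0,-0.006,0,0, 0,0,-0.006,0,0]'
cat > m.py <<'E'
from tilt import *
import sys
c=wsnap(sys.argv[1]+'.png');print(c['obs']['eef_pos'],c['obs']['clock'],c['obs']['ft_force'].round(1))
V=c['pixels'].astype(int)
print([(v,int(np.median(V[v,256:300,0]))) for v in range(156,216,1)])
for v in(186,192,198,204): print(v,[(u,int(V[v,u,0])) for u in list(range(234,248))+list(range(306,322))])
E
python3 m.py w12
```

```text
clock: 22.42
eef_pos: [0.6873, -0.0046, 0.0352]
tool_rot: [-0.018, 1.0, 0.0, 0.005]
ft_force: [2.6, -0.5, 11.1]
grip_width: 0.0278
grasp_force: 63.7
[ 0.68730658 -0.0046472   0.03515378] 22.4167 [ 2.6 -0.5 11.1]
[(156, 223), (157, 221), (158, 219), (159, 216), (160, 214), (161, 212), (162, 211), (163, 210), (164, 209), (165, 208), (166, 206), (167, 190), (168, 130), (169, 109), (170, 107), (171, 85), (172, 76), (173, 75), (174, 74), (175, 74), (176, 74), (177, 73), (178, 72), (179, 72), (180, 71), (181, 71), (182, 71), (183, 71), (184, 71), (185, 69), (186, 69), (187, 69), (188, 69), (189, 72), (190, 83), (191, 90), (192, 90), (193, 90), (194, 89), (195, 89), (196, 89), (197, 88), (198, 88), (199, 87), (200, 86), (201, 86), (202, 85), (203, 85), (204, 84), (205, 82), (206, 84), (207, 83), (208, 79), (209, 77), (210, 76), (211, 76), (212, 76), (213, 75), (214, 74), (215, 75)]
186 [(234, 192), (235, 193), (236, 192), (237, 191), (238, 187), (239, 143), (240, 92), (241, 74), (242, 76), (243, 73), (244, 74), (245, 74), (246, 74), (247, 74), (306, 68), (307, 69), (308, 69), (309, 69), (31
[... 482 characters left out ...]
]
198 [(234, 214), (235, 212), (236, 215), (237, 215), (238, 207), (239, 153), (240, 98), (241, 84), (242, 84), (243, 83), (244, 85), (245, 83), (246, 84), (247, 84), (306, 87), (307, 91), (308, 88), (309, 89), (310, 86), (311, 91), (312, 88), (313, 85), (314, 101), (315, 128), (316, 138), (317, 141), (318, 142), (319, 139), (320, 140), (321, 140)]
204 [(234, 208), (235, 208), (236, 207), (237, 207), (238, 204), (239, 170), (240, 115), (241, 87), (242, 85), (243, 84), (244, 83), (245, 82), (246, 82), (247, 82), (306, 81), (307, 81), (308, 78), (309, 67), (310, 61), (311, 60), (312, 60), (313, 71), (314, 113), (315, 126), (316, 126), (317, 126), (318, 128), (319, 133), (320, 135), (321, 134)]
```

```bash
python3 -c "
from tilt import *
for o in([171,189.8,75.8],[169,189.8,75.8],[167.7,189.8,75.8]): print(solve(np.array(o),prior=(.003,.006)))"
```

```text
(array([4.321, 4.519, 0.328]), array([-0.15,  0.2 , -0.95,  0.66, -0.74]))
(array([5.617, 5.39 , 0.374]), array([ 0.21, -0.03, -0.51,  1.31, -0.3 ]))
(array([6.494, 5.931, 0.404]), array([ 0.46, -0.18, -0.22,  1.75, -0.03]))
```

```bash
python3 -m creep '[0,0,-0.0025,0,0, 0,0,-0.0025,0,0, 0,0,-0.0025,0,0]'; python3 -m creep '[0.005,0,0.02,0,0, 0.005,0.01,0.06,0,0, 0.005,0.05,0.06,0,0, 0.005,0.09,0.06,0,0, 0.005,0.09,0.06,0,0, 0.005,0.09,0.06,0,0]'; python3 m.py w13
```

```text
clock: 22.72
eef_pos: [0.6879, -0.0048, 0.0328]
tool_rot: [-0.018, 1.0, -0.0, 0.006]
ft_force: [4.3, -0.0, 10.6]
grip_width: 0.028
grasp_force: 63.9
clock: 23.22
eef_pos: [0.6879, 0.0879, 0.0882]
tool_rot: [-0.02, 1.0, 0.0, 0.0]
ft_force: [0.8, -0.1, -1.5]
grip_width: 0.0279
grasp_force: 62.7
[0.68792263 0.08788137 0.08823821] 23.2167 [ 0.8 -0.1 -1.5]
[(156, 222), (157, 221), (158, 221), (159, 219), (160, 216), (161, 213), (162, 210), (163, 210), (164, 212), (165, 214), (166, 212), (167, 207), (168, 196), (169, 154), (170, 92), (171, 77), (172, 76), (173, 75), (174, 76), (175, 75), (176, 74), (177, 74), (178, 73), (179, 73), (180, 72), (181, 72), (182, 71), (183, 71), (184, 70), (185, 68), (186, 66), (187, 67), (188, 72), (189, 83), (190, 88), (191, 88), (192, 87), (193, 87), (194, 86), (195, 87), (196, 86), (197, 85), (198, 85), (199, 85), (200, 84), (201, 83), (202, 83), (203, 82), (204, 82), (205, 82), (206, 79), (207, 79), (208, 79), (209, 78), (210, 76), (211, 76), (212, 75), (213, 75), (214, 75), (215, 73)]
186 [(234, 201), (235, 202), (236, 201), (237, 201), (238, 199), (239, 
[... 621 characters left out ...]
)]
198 [(234, 212), (235, 213), (236, 211), (237, 212), (238, 208), (239, 166), (240, 109), (241, 86), (242, 85), (243, 85), (244, 85), (245, 85), (246, 86), (247, 84), (306, 84), (307, 83), (308, 85), (309, 81), (310, 82), (311, 82), (312, 84), (313, 83), (314, 81), (315, 100), (316, 118), (317, 121), (318, 120), (319, 124), (320, 123), (321, 122)]
204 [(234, 197), (235, 195), (236, 196), (237, 198), (238, 197), (239, 191), (240, 142), (241, 93), (242, 84), (243, 86), (244, 80), (245, 81), (246, 85), (247, 83), (306, 82), (307, 83), (308, 81), (309, 80), (310, 82), (311, 83), (312, 82), (313, 73), (314, 79), (315, 113), (316, 125), (317, 126), (318, 128), (319, 125), (320, 126), (321, 125)]
```

```bash
cat > tilt2.py <<'E'
from tilt import *
def model(xc,zc,phi,rows):
    c,s=np.cos(phi),np.sin(phi)
    def pt(l,y,h): return [xc+l*c+h*s,y,zc-l*s+h*c]
    b=tp([pt(.0425,0,.008)])[0,1]
    t=tp([pt(.0425,0,-.008)])[0,1]
    ls=np.linspace(.0425,0,40);A=tp([pt(l,-.015,-.008) for l in ls]);B=tp([pt(l,.015,-.008) for l in ls])
    w=np.interp(rows,B[:,1],B[:,0])-np.interp(rows,A[:,1],A[:,0])
    return np.r_[b,t,w]
def fit(o,rows,prior=None):
    sg=np.r_[.6,.6,np.full(len(rows),1.)]
    def f(p):
        r=(model(p[0]/1e3,p[1]/1e3,p[2],rows)-o)/sg
        return r if prior is None else np.r_[r,(p[:2]-prior)/[4,2]]
    s=least_squares(f,[0,4,.3]);sd=np.sqrt(np.diag(np.linalg.inv(s.jac.T@s.jac)));return s.x.round(3),s.fun.round(1),sd.round(3)
if __name__=='__main__':
    print(fit(np.array([177.2,184.4,66.8,66.5,65.9,65.5]),[190,205,220,235]))
    print(fit(np.array([169.2,188.7,76.6,75.8,74.8]),[192,198,204]))
    print(fit(np.array([169.2,188.7,76.6,75.8,74.8]),[192,198,204],[5,6]))
E
python3 tilt2.py
```

```text
(array([-0.937,  4.488,  0.006]), array([ 0.2, -0.1,  0.8,  0.2, -0.2, -0.8]), array([0.3  , 1.294, 0.024]))
(array([5.714, 0.458, 0.327]), array([ 0. , -0. ,  0.1, -0.1, -0. ]), array([0.429, 1.353, 0.025]))
(array([5.884, 2.217, 0.35 ]), array([-0.5,  0.6, -0.4, -0.7, -0.7,  0.2, -1.9]), array([0.444, 1.132, 0.023]))
```

```bash
python3 -m creep '[0,0,-0.03,0,0, 0,0,-0.057,0,0, 0,0,-0.057,0,0, 0,0,-0.057,0,0, 0,0,-0.057,0,0]'; for i in 1 2 3 4 5 6 ; do :; done; python3 -m creep '[0,0,-0.001,0,0, 0,0,-0.001,0,0]'; python3 -m creep '[0,0,-0.001,0,0, 0,0,-0.001,0,0]'
```

```text
clock: 23.68
eef_pos: [0.6885, 0.0841, 0.0317]
tool_rot: [-0.017, 1.0, -0.0, 0.0]
ft_force: [0.5, 0.6, 0.3]
grip_width: 0.0278
grasp_force: 62.7
clock: 23.85
eef_pos: [0.6894, 0.0848, 0.0319]
tool_rot: [-0.017, 1.0, 0.0, 0.002]
ft_force: [-0.9, 0.5, 0.5]
grip_width: 0.028
grasp_force: 62.7
clock: 24.02
eef_pos: [0.6885, 0.0851, 0.0298]
tool_rot: [-0.018, 1.0, 0.0, 0.001]
ft_force: [0.0, -0.1, -0.8]
grip_width: 0.0277
grasp_force: 62.7
```

```bash
python3 -m creep '[0,0,-0.002,0,0, 0,0,-0.002,0,0]'; python3 -m creep '[0,0,-0.001,0,0, 0,0,-0.001,0,0]'; python3 -m creep '[0,0,-0.001,0,0, 0,0,-0.001,0,0]'; python3 -m creep '[0,0,-0.001,0,0, 0,0,-0.001,0,0]'
```

```text
clock: 24.18
eef_pos: [0.6878, 0.0851, 0.0267]
tool_rot: [-0.018, 1.0, -0.0, -0.0]
ft_force: [-0.2, 0.0, -0.5]
grip_width: 0.0282
grasp_force: 62.7
clock: 24.35
eef_pos: [0.6877, 0.0851, 0.0255]
tool_rot: [-0.018, 1.0, -0.0, -0.0]
ft_force: [-0.7, -0.4, -1.0]
grip_width: 0.0278
grasp_force: 62.7
clock: 24.52
eef_pos: [0.6877, 0.0851, 0.0245]
tool_rot: [-0.018, 1.0, -0.0, -0.0]
ft_force: [0.6, 0.4, -0.4]
grip_width: 0.028
grasp_force: 62.7
clock: 24.68
eef_pos: [0.6878, 0.0851, 0.0236]
tool_rot: [-0.018, 1.0, 0.0, -0.0]
ft_force: [0.2, 0.6, -0.9]
grip_width: 0.0279
grasp_force: 62.7
```

```bash
python3 -m creep '[0,0,-0.0015,0,0, 0,0,-0.0015,0,0]'; python3 -m creep '[0,0,-0.0015,0,0, 0,0,-0.0015,0,0]'; python3 -m creep '[0,0,-0.0015,0,0, 0,0,-0.0015,0,0]'
```

```text
clock: 24.85
eef_pos: [0.6877, 0.085, 0.022]
tool_rot: [-0.018, 1.0, -0.0, -0.0]
ft_force: [-0.4, 0.0, 0.1]
grip_width: 0.0279
grasp_force: 62.7
clock: 25.02
eef_pos: [0.6879, 0.0851, 0.0209]
tool_rot: [-0.018, 1.0, 0.0, 0.0]
ft_force: [-1.0, 0.2, 0.8]
grip_width: 0.0277
grasp_force: 63.0
clock: 25.18
eef_pos: [0.6879, 0.0851, 0.0204]
tool_rot: [-0.018, 1.0, 0.0, 0.0]
ft_force: [-3.0, -0.1, 5.6]
grip_width: 0.028
grasp_force: 63.5
```

```bash
python3 -m creep '[0,0,0.02,0,0, 0,0,0.04,0,0, 0,-0.035,0.04,0,0, 0,-0.07,0.04,0,0, 0,-0.085,0.035,0,0, 0,-0.085,0.02,0,0, 0,-0.085,0.015,0,0, 0,-0.085,0.012,0,0, 0,-0.085,0.0095,0,0, 0,-0.085,0.0095,0,0]'; python3 -m creep '[0,0,0.02,0,0, 0,0.02,0.06,0,0, 0,0.06,0.06,0,0, 0,0.09,0.06,0,0, 0,0.09,0.06,0,0, 0,0.09,0.06,0,0]'; python3 m.py w14
```

```text
clock: 26.02
eef_pos: [0.6895, -0.0001, 0.0309]
tool_rot: [-0.018, 1.0, -0.001, 0.002]
ft_force: [-0.3, -3.2, 8.6]
grip_width: 0.0279
grasp_force: 63.5
clock: 26.52
eef_pos: [0.6873, 0.0933, 0.0884]
tool_rot: [-0.02, 1.0, 0.0, -0.0]
ft_force: [0.0, -1.2, -0.6]
grip_width: 0.0278
grasp_force: 62.6
[0.68726543 0.09328993 0.0884466 ] 26.5167 [ 0.  -1.2 -0.6]
[(156, 232), (157, 230), (158, 229), (159, 229), (160, 223), (161, 219), (162, 214), (163, 209), (164, 209), (165, 210), (166, 212), (167, 210), (168, 198), (169, 153), (170, 91), (171, 78), (172, 77), (173, 77), (174, 76), (175, 76), (176, 75), (177, 75), (178, 74), (179, 73), (180, 73), (181, 73), (182, 72), (183, 71), (184, 71), (185, 71), (186, 69), (187, 68), (188, 67), (189, 73), (190, 83), (191, 88), (192, 87), (193, 86), (194, 85), (195, 85), (196, 84), (197, 85), (198, 84), (199, 83), (200, 83), (201, 83), (202, 81), (203, 81), (204, 81), (205, 80), (206, 80), (207, 79), (208, 78), (209, 77), (210, 76), (211, 76), (212, 75), (213, 73), (214, 74), (215, 72)]
186 [(234, 203), (235, 202), (236, 200), (237, 204), (238, 201), (2
[... 622 characters left out ...]
27)]
198 [(234, 212), (235, 213), (236, 214), (237, 213), (238, 208), (239, 150), (240, 94), (241, 84), (242, 82), (243, 84), (244, 82), (245, 84), (246, 83), (247, 85), (306, 81), (307, 84), (308, 82), (309, 82), (310, 82), (311, 82), (312, 82), (313, 81), (314, 78), (315, 89), (316, 114), (317, 122), (318, 121), (319, 126), (320, 125), (321, 124)]
204 [(234, 195), (235, 197), (236, 196), (237, 198), (238, 195), (239, 157), (240, 108), (241, 83), (242, 81), (243, 81), (244, 79), (245, 81), (246, 81), (247, 79), (306, 82), (307, 80), (308, 81), (309, 81), (310, 74), (311, 73), (312, 72), (313, 69), (314, 73), (315, 113), (316, 125), (317, 126), (318, 128), (319, 126), (320, 128), (321, 130)]
```

```bash
python3 -m creep '[0,-0.035,0,0,0, 0,-0.07,0,0,0, 0,-0.09,-0.01,0,0, 0,-0.09,-0.04,0,0, 0,-0.09,-0.055,0,0, 0,-0.09,-0.06,0,0, 0,-0.09,-0.0625,0,0, 0,-0.09,-0.064,0,0, 0,-0.09,-0.064,0,0]'; python3 -m creep '[0,0,0.02,0,0, 0,0.02,0.06,0,0, 0,0.06,0.06,0,0, 0,0.09,0.06,0,0, 0,0.09,0.06,0,0, 0,0.09,0.06,0,0]'; python3 m.py w15 | cut -c1-1500
```

```text
clock: 27.32
eef_pos: [0.6892, -0.0018, 0.0269]
tool_rot: [-0.017, 1.0, -0.001, 0.002]
ft_force: [1.1, -2.5, 7.0]
grip_width: 0.028
grasp_force: 64.6
clock: 27.82
eef_pos: [0.6874, 0.0913, 0.0847]
tool_rot: [-0.019, 1.0, -0.0, -0.0]
ft_force: [0.5, -1.7, -0.4]
grip_width: 0.0281
grasp_force: 63.7
[0.68744077 0.09132912 0.08467379] 27.8167 [ 0.5 -1.7 -0.4]
[(156, 233), (157, 233), (158, 234), (159, 232), (160, 225), (161, 220), (162, 217), (163, 210), (164, 209), (165, 210), (166, 213), (167, 212), (168, 209), (169, 203), (170, 186), (171, 124), (172, 85), (173, 78), (174, 78), (175, 77), (176, 77), (177, 76), (178, 75), (179, 75), (180, 75), (181, 74), (182, 74), (183, 73), (184, 73), (185, 72), (186, 72), (187, 71), (188, 71), (189, 70), (190, 69), (191, 69), (192, 68), (193, 67), (194, 68), (195, 76), (196, 89), (197, 87), (198, 82), (199, 81), (200, 80), (201, 79), (202, 78), (203, 78), (204, 78), (205, 77), (206, 77), (207, 76), (208, 76), (209, 76), (210, 75), (211, 73), (212, 74), (213, 71), (214, 71), (215, 70)]
186 [(234, 203), (235, 202), (236, 201), (237, 196), (238, 146), 
[... 614 characters left out ...]
321, 127)]
198 [(234, 215), (235, 212), (236, 204), (237, 149), (238, 93), (239, 83), (240, 82), (241, 82), (242, 80), (243, 80), (244, 82), (245, 80), (246, 77), (247, 79), (306, 80), (307, 80), (308, 78), (309, 77), (310, 78), (311, 81), (312, 79), (313, 78), (314, 77), (315, 80), (316, 81), (317, 113), (318, 122), (319, 125), (320, 123), (321, 124)]
204 [(234, 201), (235, 198), (236, 197), (237, 163), (238, 111), (239, 83), (240, 82), (241, 81), (242, 80), (243, 79), (244, 77), (245, 76), (246, 80), (247, 77), (306, 78), (307, 76), (308, 74), (309, 77), (310, 75), (311, 77), (312, 77), (313, 77), (314, 73), (315, 78), (316, 112), (317, 125), (318, 127), (319, 129), (320, 129), (321, 127)]
```

Run:
```python
from tilt2 import *
D={'w13':([169.2,188.7,76.6,75.8,74.8],[192,198,204]),'w14':([169.2,189.8,77.3,76.3,75.6],[192,198,204]),'w15':([170.9,195.2,79.7,78.6],[198,204])}
for k,(o,r) in D.items():
    print(k,fit(np.array(o),r))
    for zc in(-.5,1,2.5):
        s=least_squares(lambda p:(model(p[0]/1e3,zc/1e3,p[1],r)-o)/np.r_[.6,.6,np.ones(len(r))],[4,.35]);print('  ',zc,s.x.round(3),s.cost.round(2))
# edge constraint, known xc
for T,xc in(((.6879,.0328),5.5),((.6892,.0269),5.5),((.6892,.0269),7)):
    X=T[0]-.647;Z=T[1]-.040
    for zc in(-3,-2,-1,0):
        f=lambda p:(zc/1e3-((X-xc/1e3-.008*np.sin(p))/np.cos(p))*np.sin(p)+.008*np.cos(p)-Z)
        from scipy.optimize import brentq
        print(T,xc,zc,round(brentq(f,.1,.8),3),end=' | ')
    print()
```

```text
w13 (array([5.714, 0.458, 0.327]), array([ 0. , -0. ,  0.1, -0.1, -0. ]), array([0.429, 1.353, 0.025]))
   -0.5 [5.624 0.314] 0.26
   1 [5.768 0.334] 0.09
   2.5 [5.925 0.355] 1.13
w14 (array([6.069, 0.419, 0.352]), array([ 0. , -0. ,  0.1,  0.1, -0.2]), array([0.449, 1.352, 0.025]))
   -0.5 [5.965 0.339] 0.28
   1 [6.137 0.36 ] 0.14
   2.5 [6.325 0.382] 1.21
w15 (array([ 6.841, -1.101,  0.43 ]), array([ 0. , -0. ,  0.1, -0.1]), array([0.518, 1.505, 0.026]))
   -0.5 [6.917 0.438] 0.09
   1 [7.115 0.458] 0.96
   2.5 [7.329 0.478] 2.77
(0.6879, 0.0328) 5.5 -3 0.344 | (0.6879, 0.0328) 5.5 -2 0.371 | (0.6879, 0.0328) 5.5 -1 0.398 | (0.6879, 0.0328) 5.5 0 0.424 | 
(0.6892, 0.0269) 5.5 -3 0.48 | (0.6892, 0.0269) 5.5 -2 0.504 | (0.6892, 0.0269) 5.5 -1 0.527 | (0.6892, 0.0269) 5.5 0 0.55 | 
(0.6892, 0.0269) 7 -3 0.5 | (0.6892, 0.0269) 7 -2 0.524 | (0.6892, 0.0269) 7 -1 0.548 | (0.6892, 0.0269) 7 0 0.571 |
```

```bash
python3 -m creep '[0,0,0.03,-0.12,0, 0,0,0.06,-0.24,0, 0,0,0.09,-0.36,0, 0,0,0.1065,-0.48,0, -0.015,0,0.1065,-0.6,0, -0.03,0,0.1065,-0.72,0, -0.045,0,0.1065,-0.84,0, -0.06,0,0.1065,-0.96,0, -0.075,0.01,0.1065,-1.08,0, -0.085,0.02,0.1065,-1.2,0]'; python3 -m creep '[0,0.015,0,-0.12,0, 0,0.03,0,-0.24,0, 0,0.045,0,-0.36,0, 0,0.06,0,-0.48,0, 0,0.077,0,-0.594,0, 0,0.077,0,-0.594,0, 0,0.077,0,-0.594,0, 0,0.077,0,-0.594,0]'
python3 - <<'E'
from h import *
for i in range(2): c=wsnap('w16.png');o=c['obs'];print(o['eef_pos'],o['tool_rot'],o['clock'])
R=Ro.from_quat(o['tool_rot']).as_matrix();u=R[:,0];print('u yaw',np.degrees(np.arctan2(u[1],u[0])))
np.savez('w16.npz',**{k:v for k,v in c.items() if k!='obs'})
P=o['eef_pos']+R@[.0449,0,-.021];print('end at',P)
for t in['lens','blank_short','blank_short_end']: print(t,[(round(float(d['score']),2),np.round(np.array(d['centre'])*[560,420],1).tolist()) for d in bot.place_of('wrist',t)][:3])
sc=snap('scene','s16.png');np.savez('s16.npz',**sc)
for t in['lens','focus','blank_short','blank_short_end']: print(t,[(round(float(d['score']),2),np.round(np.array(d['centre'])*[560,420],1).tolist()) for d in bot.place_of('scene',t)][:4])
f=np.array([.611,.2327,.2122]);d=np.array([-.167,-.8935,-.417])
print('pred focus',proj(sc,f),'far end',proj(sc,f+.085*d),'lens',proj(sc,f-.1*d))
V=sc['pixels']
E
```

```text
clock: 28.7
eef_pos: [0.6014, 0.1074, 0.1908]
tool_rot: [0.554, 0.832, -0.001, -0.001]
ft_force: [0.5, -0.6, -0.6]
grip_width: 0.0278
grasp_force: 63.7
clock: 29.37
eef_pos: [0.6029, 0.1853, 0.1908]
tool_rot: [0.77, 0.638, -0.001, 0.0]
ft_force: [-0.5, 0.3, -0.4]
grip_width: 0.0275
grasp_force: 63.7
[0.60288814 0.18525728 0.19081755] [ 7.70434059e-01  6.37519224e-01 -7.70134256e-04  7.61163351e-05] 29.3667
[0.60294973 0.18526808 0.19095729] [ 7.70606875e-01  6.37310513e-01 -5.91161182e-04  6.87446054e-05] 29.4167
u yaw 79.18315990166177
end at [0.6113934  0.22938833 0.21191243]
lens []
blank_short [(0.75, [279.4, 239.1])]
blank_short_end [(0.89, [274.9, 295.6]), (0.68, [273.4, 184.3])]
lens [(0.68, [354.6, 157.2])]
focus [(0.2, [197.8, 341.8])]
blank_short [(0.55, [331.9, 185.7])]
blank_short_end [(0.43, [319.6, 196.9])]
pred focus [[337.56226804 177.71081216]] far end [[320.66343861 194.62439662]] lens [[357.09630086 158.16781629]]
```

Run:
```python
from h import *
sc=dict(np.load('s16.npz'));V=sc['pixels'].astype(int)
print('    '+''.join(str(u%10) for u in range(304,362)))
for v in range(164,212):
    s=''
    for u in range(304,362):
        r,g,b=V[v,u]; s+= 'B' if r<75 and r-b<22 and r<130 else ('#' if r-g>14 and r<135 and g<85 else ('w' if min(r,g,b)>190 else ('g' if r-b<25 else '.')))
    print(v,s)
```

```text
4567890123456789012345678901234567890123456789012345678901
164 .............#######################g.....................
165 .............####################.#gg.....................
166 .............###.###############.gggg.....................
167 .............##...################ggg.....................
168 ..............#...###############.#ggg....................
169 ..............#g..#################ggg....................
170 ..............##g###################ggg...................
171 ..............################.###.gggggggg...............
172 ...............###################.#g#ggggg...............
173 ...............###################.gggggggg...............
174 ..................################gg.#g#gg#...............
175 ..................######..#######.########................
176 ..................#####...###############.................
177 ...................#####...#############..................
178 ...................g####...#############..................
179 ...................g####...########.###...................
180 ...................g####...##
[... 1282 characters left out ...]
ggggggg
201 .........................................ggggggggggggggggg
202 ..........................................gggggg.ggggggggg
203 ............................................gggggg#gggg.gg
204 ..............................................gg.ggggggggg
205 ...............................................ggggggggggg
206 ................................................gggggggggg
207 ..................................................gggggggg
208 ...................................................ggggggg
209 .....................................................ggggg
210 ......................................................gggg
211 ........................................................gg
```

Run:
```python
from h import *
sc=dict(np.load('s16.npz'));V=sc['pixels'].astype(float)
# subpixel right edge rows 174-196 (R channel crossing 120)
pts=[]
for v in range(176,197):
    u0=int(345-(v-175)*.86)
    for u in range(u0-5,u0+7):
        a,b=V[v,u,0],V[v,u+1,0]
        if a<130<=b: pts.append((u+(130-a)/(b-a),v)); break
pts=np.array(pts);k=np.polyfit(pts[:,1],pts[:,0],1);print('obs edge u=%.3f*v + %.2f'%tuple(k),'at185',np.polyval(k,185),'resid',np.std(pts[:,0]-np.polyval(k,pts[:,1])).round(2))
for yaw in(79.2,):
  for phi in(.36,.40,.43,.46,.50):
    a=np.radians(yaw);n=np.array([np.cos(a)*np.cos(phi),np.sin(a)*np.cos(phi),np.sin(phi)]);y=np.array([-np.sin(a),np.cos(a),0]);z=np.cross(n,y)
    E0=np.array([.6114,.2294,.2119])
    G={}
    for nm,s,h in(('-y-z',-1,-1),('-y+z',-1,1),('+y-z',1,-1),('+y+z',1,1)):
        q=proj(sc,[E0+s*.015*y+h*.008*z,E0-.085*n+s*.015*y+h*.008*z]);G[nm]=q
    print(phi,{k:(q.round(1).tolist(),round(float((q[1,0]-q[0,0])/(q[1,1]-q[0,1])),3)) for k,q in G.items()})
```

```text
obs edge u=-0.863*v + 497.33 at185 337.62113330851645 resid 0.36
0.36 {'-y-z': ([[340.6, 181.7], [323.3, 197.6]], -1.088), '-y+z': ([[339.9, 178.7], [322.3, 194.8]], -1.091), '+y-z': ([[334.4, 177.8], [317.2, 193.5]], -1.096), '+y+z': ([[333.6, 174.8], [316.2, 190.7]], -1.099)}
0.4 {'-y-z': ([[340.7, 181.6], [323.5, 198.2]], -1.037), '-y+z': ([[339.8, 178.8], [322.5, 195.5]], -1.04), '+y-z': ([[334.5, 177.7], [317.5, 194.0]], -1.044), '+y+z': ([[333.5, 174.9], [316.4, 191.3]], -1.046)}
0.43 {'-y-z': ([[340.7, 181.6], [323.8, 198.5]], -1.001), '-y+z': ([[339.8, 178.8], [322.6, 195.9]], -1.003), '+y-z': ([[334.5, 177.7], [317.7, 194.4]], -1.007), '+y+z': ([[333.5, 175.0], [316.5, 191.8]], -1.009)}
0.46 {'-y-z': ([[340.8, 181.5], [324.0, 198.9]], -0.967), '-y+z': ([[339.7, 178.9], [322.8, 196.4]], -0.969), '+y-z': ([[334.6, 177.6], [317.9, 194.7]], -0.972), '+y+z': ([[333.5, 175.0], [316.7, 192.2]], -0.973)}
0.5 {'-y-z': ([[340.9, 181.5], [324.3, 199.3]], -0.925), '-y+z': ([[339.7, 179.0], [323.0, 197.0]], -0.926), '+y-z': ([[334.6, 177.6], [318.3, 195.2]], -0.927), '+y+z': ([[333.4, 175.1], [316.9, 192.8]], -0.928)}
```

Run:
```python
from h import *
sc=dict(np.load('s16.npz'));V=sc['pixels']
pts=[]
for v in range(174,198):
    u0=int(345-(v-175)*.86);W=V[v,:,0].astype(float)
    for u in range(u0-5,u0+7):
        if W[u]<130<=W[u+1]: pts.append((round(u+(130-W[u])/(W[u+1]-W[u]),1),v)); break
print(pts)
p=np.array(pts)
for lo,hi in((183,196),(186,197),(174,183)):
    s=p[(p[:,1]>=lo)&(p[:,1]<=hi)];print(lo,hi,np.polyfit(s[:,1],s[:,0],1))
for v in range(170,199,2): print(v,' '.join('%d,%d'%(V[v,u,0],V[v,u,0]-int(V[v,u,2])) for u in range(322,349,2)))
print('cam pos',-sc['extrinsics'][:3,:3].T@sc['extrinsics'][:3,3])
```

```text
[(np.float64(346.2), 174), (np.float64(345.5), 175), (np.float64(344.8), 176), (np.float64(344.2), 177), (np.float64(343.5), 178), (np.float64(342.8), 179), (np.float64(342.2), 180), (np.float64(341.3), 181), (np.float64(340.7), 182), (np.float64(339.7), 183), (np.float64(338.7), 184), (np.float64(337.7), 185), (np.float64(336.7), 186), (np.float64(335.7), 187), (np.float64(335.2), 188), (np.float64(334.7), 189), (np.float64(333.6), 190), (np.float64(332.1), 191), (np.float64(331.0), 192), (np.float64(330.1), 193), (np.float64(329.4), 194), (np.float64(329.5), 195), (np.float64(328.2), 196), (np.float64(327.2), 197)]
183 196 [ -0.89120879 502.61978022]
186 197 [ -0.87412587 499.3451049 ]
174 183 [ -0.70484848 468.90545455]
170 85,33 86,32 86,32 88,31 87,30 85,31 88,30 85,31 87,30 108,15 139,1 224,89 197,76 235,91
172 87,33 88,32 88,34 86,31 85,31 87,33 84,33 82,32 86,29 97,22 108,13 147,6 91,13 218,91
174 84,32 88,33 86,33 89,34 88,30 88,30 85,32 85,31 123,9 89,27 89,21 98,21 100,37 237,93
176 81,26 88,34 84,33 160,60 85,27 88,27 85,33 86,32 84,28 86,31 84,30 82,24 228,94 238,91
178 
[... 419 characters left out ...]
33 85,37 242,95 242,88 237,91 238,89 240,90 235,91
188 208,94 107,52 109,52 109,53 126,15 93,22 82,31 241,97 240,88 237,89 236,91 238,90 237,90 237,89
190 103,51 108,52 108,51 111,54 125,14 83,29 149,60 240,93 239,90 236,90 235,91 238,90 239,90 238,89
192 108,53 107,52 109,54 100,46 87,36 238,97 240,90 239,88 235,90 233,92 239,90 240,88 241,87 239,91
194 108,51 110,53 101,46 88,41 191,83 247,94 244,94 240,93 233,93 240,92 240,89 242,86 239,89 241,92
196 90,38 105,50 89,39 124,53 150,62 149,61 145,59 143,59 142,60 144,60 250,91 243,93 248,95 130,30
198 154,63 109,46 122,49 150,63 147,60 142,57 146,60 151,63 154,63 155,64 149,64 127,38 111,11 89,35
cam pos [ 1.18235906 -0.74456923  1.00326045]
```

```bash
python3 -m creep '[0,0.002,0.0005,0,0, 0,0.002,0.0005,0,0, 0,0.002,0.0005,0,0, 0,0.002,0.0005,0,0, 0,0.002,0.0005,0,0, 0,0.002,0.0005,0,0]'
python3 - <<'E'
from tilt2 import *
P=[];R=None
for i in range(3):
    c=wsnap('w17.png');o=c['obs'];P.append(o['eef_pos'])
R=Ro.from_quat(o['tool_rot']).as_matrix();print(np.mean(P,0),'end',np.mean(P,0)+R@[.0449,0,-.021],o['grasp_force'],o['grip_width'],abs(o['joint_vel']).max())
V=c['pixels'].astype(int);print([(v,int(np.median(V[v,256:300,0])),int(np.median(V[v,256:300,2]))) for v in range(164,204)])
for t in('blank','blank_short_end'): 
    for n in('scene','wrist'):
        if n=='scene': c2=snap('scene')
        r=bot.place_of(n,t);print(n,t,[(round(float(d['score']),2),np.round(np.array(d['centre'])*[560,420],1).tolist()) for d in r][:4])
E
```

```text
clock: 30.37
eef_pos: [0.6029, 0.1891, 0.1918]
tool_rot: [0.77, 0.638, -0.0, 0.0]
ft_force: [0.0, 1.1, -0.7]
grip_width: 0.0275
grasp_force: 63.7
[0.6028868  0.18907495 0.19178593] end [0.61127981 0.23318424 0.21278446] 63.67792725563049 0.02826074173609273 0.002138345829104212
[(164, 214, 121), (165, 207, 117), (166, 181, 102), (167, 194, 110), (168, 146, 83), (169, 139, 80), (170, 138, 77), (171, 104, 58), (172, 69, 38), (173, 63, 33), (174, 63, 33), (175, 63, 32), (176, 62, 33), (177, 63, 32), (178, 63, 32), (179, 62, 32), (180, 62, 32), (181, 61, 32), (182, 61, 32), (183, 61, 31), (184, 61, 31), (185, 60, 31), (186, 60, 32), (187, 61, 32), (188, 60, 31), (189, 60, 31), (190, 59, 31), (191, 60, 32), (192, 59, 30), (193, 59, 30), (194, 59, 31), (195, 61, 32), (196, 66, 37), (197, 64, 35), (198, 59, 31), (199, 58, 30), (200, 58, 30), (201, 57, 29), (202, 57, 30), (203, 57, 29)]
scene blank [(0.77, [276.6, 339.7]), (0.63, [260.2, 270.5]), (0.54, [280.3, 221.2]), (0.52, [275.2, 256.0])]
wrist blank [(0.59, [153.4, 264.9])]
scene blank_short_end [(0.49, [334.3, 177.8])]
wrist blank_short_end [(0.85, [273.5, 299.0]), (0.84, [277.2, 185.9])]
```

Run:
```python
from tilt2 import *
for phi,xc,zc in((.36,6.5,-.5),(.40,6.7,-.8),(.43,6.8,-1.1),(.46,7,-1),(.5,7.2,-1)):
    c,s=np.cos(phi),np.sin(phi)
    print(phi,tp([[xc/1e3+l*c,0,zc/1e3-l*s] for l in(.0425,-.0425)]).round(1).tolist())
```

```text
0.36 [[278.5, 178.8], [277.9, 307.1]]
0.4 [[278.5, 180.8], [277.9, 304.6]]
0.43 [[278.6, 182.5], [277.9, 302.8]]
0.46 [[278.6, 184.0], [277.9, 300.5]]
0.5 [[278.6, 186.3], [277.9, 297.5]]
```

```bash
python3 -c "
from workcell import bot
print(bot.job_done())"
```

```text
the job is handed in; nothing more can be done
None
```

I handed the job in at about 31 s: the three blanks were pushed flush and square against the fence, and the short one is held still before the lens with its raised end about 10 cm from the glass by my estimate; it is tilted about 25–26° against a camera axis I measured at about 25°, each good to about 1.5°, and I did not re-measure the other two in their row at the end.

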